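Eject the viewer mirror from its cell and seat it in the tilted three-point cradle

ROBOT

A 7-joint arm with a two-finger parallel gripper is mounted at the origin on the work surface. World frame = base frame: x ahead of the robot, y to its left, z up, the work surface at z = 0. Lengths are in m, angles in rad, forces in N, time in s.
With the tool pointing down it reaches from about 0.425 to 0.825 m from the base axis. Payload 3.6 kg.
Tool frame: the origin (TCP) lies at the very end of the fingers, on their centre line; the grasp point (between the pads) lies 19 mm behind it; x points along the fingers, y is the direction in which the jaws open and shut, and the axes are right-handed (so a half turn about x gives the same grasp; the last joint's range is limited). The gripper opens to 93 mm and grips with 3 to 60 N. Pads are 15 mm wide; open, the fingers measure 128 mm over their backs; the gripper's body (75 mm by 188 mm) begins 65 mm behind the grasp point.
Start: joints at [-1.177, 0.615, -0.013, 1.423, 0.008, 1.103, -0.04], TCP at [0.265, 0.593, 0.195] pointing down, gripper open.
Joint ranges: [-3.12, 3.12], [-0.3, 2.06], [-1.34, 1.32], [0.26, 2.42], [-1.36, 4.5], [0.01, 1.98], [-2.84, 2.84]. Speed limits (rad/s): [2.79, 2.79, 3.14, 3.14, 3.14, 3.14, 3.14].

INTERFACE

Orientations are given as a unit quaternion [w, x, y, z].
In Python, from bench import arm, cams gives the robot as it stands. The module is installed in compiled form; this text tells all that it offers.
- The arm moves only by the tool move_arm, never from a script. Its argument "motion" is a list of rows, each an object of numbers: "jaw": the closure, from 0 (fully open) to 1 (shut); "dx", "dy", "dz": the shift along the tool's x, y, z in m; "rx", "ry", "rz": the turn, a rotation vector about the tool's x, y, z in rad. A call has 1 to 10 rows; each row is the pose to reach, as a shift and turn from the pose measured when the call began, along the tool's axes at that moment; what a row does not reach only later rows make up. A row lasts 1/12 s, in which the tool goes at most 41.7 mm and 7.16 degrees, less where a joint would pass 70% of its speed; a pose out of reach is approached as far as the arm can. A call with a gripper value outside its range is refused whole. The fingers move at their own pace and stop on an object; "squeeze" is the grip in N (left out, the last holds). Time passes only in rows, so rows that repeat a pose let the fingers close. It gives the time, the measured TCP pose, the force and the opening at its end, in the units of the state.
- arm.observe(): the state, without advancing time (a new reading comes with each control period).
- cams.grab_frame(name): name is "scene" or "top" or "wrist"; returns a dict with "image" (480x640x3 uint8, red, green, blue), "vfov" (degrees; the focal length in pixels is half the picture's height over the tangent of half this angle, whatever the lens; pixels are square), "cx", "cy" (the principal point, pixels), "R" (3x3) and "t" (3): a world point X has camera coordinates R X + t. Camera axes: x right, y down, z forward; pixel columns grow to the right and rows downward; lengths in m; the calibration is good to about 2 mm. A picture is of the moment at which its call begins. There is no depth.
- arm.sign_off(): hands the job in, once; it reports no verdict.
The state is a dict: "time": time; "joint_positions": joint angles; "joint_vel": joint speeds; "joint_efforts": joint torques, N m; "position": TCP position; "ee_rot": TCP orientation; "wrist_force": force on the tool from outside, world axes, zero at the start; "torque": the same for the moment, N m; "opening": finger opening in m.
Only numpy, scipy, OpenCV 4.12 (cv2) and the standard library are available. Lean on these libraries where they do the work, as an engineer would, in place of code of your own. Each camera call takes 0.05 s, during which the arm holds its last target.

TASK

Press the ejector lever of the white cell all the way down so that the sunken mirror rises, then grip the mirror, lift it out and lay it gently, mirror face up, in the sloping cradle of the tube viewer. Its long side runs up the slope, it is centred, its lower end rests down against the two stop pins and its back lies on all three brass points so that it cannot rock. Let go of it and leave the bottles, racks and other things on the bench where they stand.

Things in the scene. Friction and masses are not known exactly. Their poses are not given: they have to be found in the camera images.
- station: The white cell on grey side plates that holds the mirror, 128 (x) x 88 (y) mm, 62 mm high, upright on the bench. Origin: centre of its underside, on the bench; z up. The lever sticks out at its -x end, nearer the robot.
- pocket (a point): Centre of the cell's pocket, level with its rim (62 mm above the bench); pocket 100 (x) x 60 (y) mm, 24 mm deep, a round ejector hole in its floor. At the start the mirror's top lies 2 mm below the rim. With the lever fully down the mirror stands 20 mm higher: its top 18 mm above the rim, its lowest 4 mm still guided by the pocket.
- lever (a joint): Angle of the ejector lever, rad: 0 = at rest (tab up), 0.40 = fully down against its stop, ejector up. Stiff: about 8 to 12 N on the tab move it, and it stays where it is left, carrying the mirror.
- tab (a point): Centre of the upper face of the lever's tab, a steel plate with a black rubber top, 40 x 44 mm, 6 mm thick; press here straight down. At rest it stands about 42 mm above the bench, 111 mm from the station's centre to its -x side; fully down about 18 mm above the bench (the pivot is 55 mm from the station's centre, so the tab's arm is 58 mm).
- mirror_mid (a point): Centre (half-way up) of the mirror: a rectangular grey holder 96 (x) x 56 (y) x 22 (z) mm with a polished plate in its upper (+z) face, 0.15 to 0.29 kg. Grip it across the 56 mm. At the start its axes are those of the station. Either end may be uphill in the cradle.
- mirror: The same mirror; origin at the centre of its underside, same axes.
- viewer: The tube viewer: white base 180 x 130 x 14 mm with the cradle; at its far (+x) end two posts and a shelf of hanging tubes: shelf front edge 54 mm to +x of the origin, 210 mm above the bench; tubes down to 160 mm, 67 mm to +x; caps up to 240 mm. Origin: on the bench below the cradle's centre; z up. Its low open side (-x) faces the robot.
- cradle: Sloping three-point cradle, an aluminium plate 48 mm wide, its face 6 mm below the points. Origin: centre of the mirror's place, in the plane of the tips of the three points, 95 mm above the bench. x runs up the slope (0.42 rad above level, away from the robot), y level across it, z square to it (up and back to the robot). Seated mirror centre: x -1, y 0, z 11 mm. Nothing stands beside it.
- stops (a point): Mid-way between the cradle's two stop pins, at x = -54 mm of the cradle in the plane of the points. The pins, 10 mm thick, stand at y = +-17 mm and rise 12 mm above that plane; the mirror's lower end rests on their uphill sides (x = -49 mm).
- pad_top: The upper brass point, at x = 34, y = 0 mm of the cradle (this body's origin and axes are the cradle's).
- pad_left: The lower brass point at x = -20, y = +19 mm of the cradle (origin and axes as the cradle's).
- pad_right: The lower brass point at x = -20, y = -19 mm of the cradle (origin and axes as the cradle's).
- tube_rack: Bystander: white rack with capped tubes, 92 x 222 mm, 103 mm high over the caps. Origin under its centre.
- reagent: Bystander: upright bottle, 56 mm thick, 165 mm high, between station and viewer. Origin under its centre.
- jar: Bystander: jar, 64 mm thick, 85 mm high. Origin under its centre.
- beaker: Bystander: glass beaker, 72 mm wide, 90 mm high. Origin under its centre.
- block: Bystander: loose aluminium tube block 90 x 60 x 50 mm. Origin under its centre.
- marker: Bystander: marker pen lying on the bench, 130 mm long, 18 mm thick. Origin under its middle.
- cup: Bystander: white cup, 68 mm wide, 80 mm high. Origin under its centre.
Mind the look-alikes: they are no part of the job. Leave any orange look-alike of the viewer alone.

How it is judged:
On the way, in this order (a step that is already met when the one before it is completed fails the run):
1. The ejector lever is down (0.36 rad or more) and the mirror stands raised in its cell, 17 mm or more above its rest (value of joint lever above 0.36 rad and z of mirror_mid in the frame of station between 0.066 and 0.075 m and horizontal distance between mirror_mid and station below 0.01 m), for 0.2 s.
2. The fingers hold the mirror, lifted 30 mm or more clear of the cell (z of mirror_mid in the frame of station above 0.103 m and contact force between the fingers and mirror above 1 N), for 0.2 s.
At the end, for the whole second after the job is handed in: The mirror lies at rest, released, face up in the cradle, bearing on all three brass points: centre within 4 mm below to 5 mm above its place along the slope, 6 mm across it, 2 mm in height, back parallel within 0.04 rad, long axis up the slope within 0.12 rad (x of mirror_mid in the frame of cradle between -0.005 and 0.004 m and y of mirror_mid in the frame of cradle between -0.006 and 0.006 m and z of mirror_mid in the frame of cradle between 0.0085 and 0.013 m and angle between the z axis of mirror_mid and the z axis of cradle, either way round below 0.04 rad and angle between the x axis of mirror_mid and the x axis of cradle, either way round below 0.12 rad and angle between mirror_mid's own z axis and vertical below 0.55 rad and linear speed of mirror below 0.01 m/s and contact force between the fingers and mirror below 0.05 N and contact force between mirror and pad_top above 0.05 N and contact force between mirror and pad_left above 0.05 N and contact force between mirror and pad_right above 0.05 N); the robot touches nothing.
It fails at once if a bystander (rack, bottle, jar, beaker, metal block, marker or cup) is shifted by more than 20 mm (distance of any of tube_rack, reagent, jar, beaker, block, marker, cup from where it was at the start of the episode above 0.02 m).
It fails at once if the mirror strikes or is pressed on the cradle with more than 60 N (contact force between mirror and cradle above 60 N).
It fails at once if the mirror falls or is flung (faster than 1 m/s) (linear speed of mirror above 1 m/s).
It also fails if it takes over 58 s, if anything falls off the work surface, if the arm or the gripper's body presses on something with over 40 N, if the wrist force passes 120 N, or if a joint passes its speed limit or range.

## Working session

There is one attempt and no reset: what is moved stays moved. The work goes in short steps, Python scripts to look and compute and a tool call to move; the robot and the scene stay as the last step left them, time stands still between calls to the robot, and variables do not carry over. Pictures are saved under pics/ and viewed, and the job is handed in when it is done.

Besides the shell and the picture viewer there is one more tool, called as name(argument=value, ...) on one line, values as JSON. move_arm: Moves the arm, as the interface text tells. Its arguments: {"type":"object","properties":{"motion":{"type":"array"},"squeeze":{"type":"number"}},"required":["motion"]}

```bash
mkdir -p pics
python3 - <<'E'
from bench import arm,cams
import cv2
print(arm.observe())
for n in("scene","top","wrist"):
    f=cams.grab_frame(n);cv2.imwrite(f"pics/{n}0.png",f["image"][:,:,::-1]);print(n,f["vfov"],f["cx"],f["cy"],f["R"],f["t"])
E
```

```text
{'time': 0.0, 'joint_positions': array([-1.17651351,  0.6158929 , -0.01262489,  1.42488689,  0.00810159,
        1.10339596, -0.04038944]), 'joint_vel': array([-0.00127081, -0.00073386, -0.00080598, -0.00010261,  0.00031171,
        0.00124348,  0.00051089]), 'joint_efforts': array([ 2.89502041e-04, -4.58940268e+01,  2.08973824e-01, -1.65740383e+01,
       -6.12132205e-02,  2.03971413e-02,  2.26029724e-04]), 'position': array([0.26515037, 0.59252966, 0.1935023 ]), 'ee_rot': array([ 0.69134451,  0.14676656,  0.69169597, -0.14852282]), 'wrist_force': array([ 0.37446011, -0.27920599, -0.67012693]), 'torque': array([ 0.01142314, -0.02091999, -0.05785497]), 'opening': 0.09294967484233405}
scene 57.78896750841733 321.4253613089255 241.5430989215539 [[ 3.21159971e-01  9.47024778e-01  5.85551432e-04]
 [ 7.59736846e-01 -2.57276681e-01 -5.97167174e-01]
 [-5.65381462e-01  1.92231057e-01 -8.02116590e-01]] [-0.17161218 -0.37959746  1.56065179]
top 44.9456607252818 322.3573388041747 238.68352556086768 [[ 0.00646998 -0.99994587  0.00814861]
 [-0.99371048 -0.0073402  -0.11173903]
 [ 0.11179279 -0.00737441 -0.99370418]] [-0.01868942  0.56836711  1.30815775]
wrist 60.82237283869449 320.02710729757183 240.62310315172562 [[ 4.08555714e-01  9.12732932e-01 -9.07755790e-04]
 [ 8.78847637e-01 -3.93119179e-01  2.70340790e-01]
 [ 2.46392086e-01 -1.11247054e-01 -9.62764267e-01]] [-0.64993094 -0.03190794  0.39152326]
```

View pics/scene0.png

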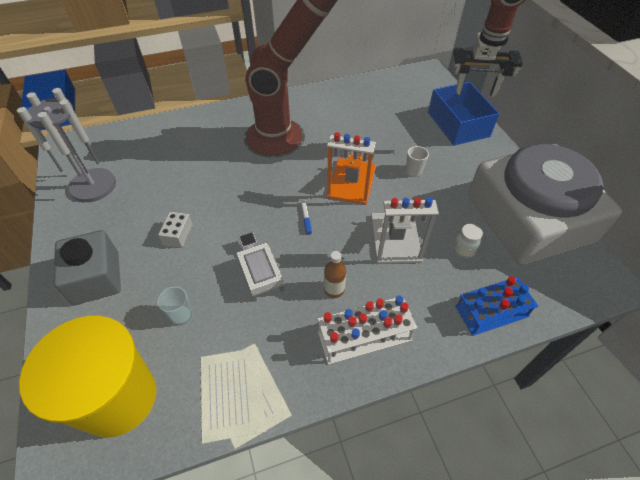

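View pics/top0.png

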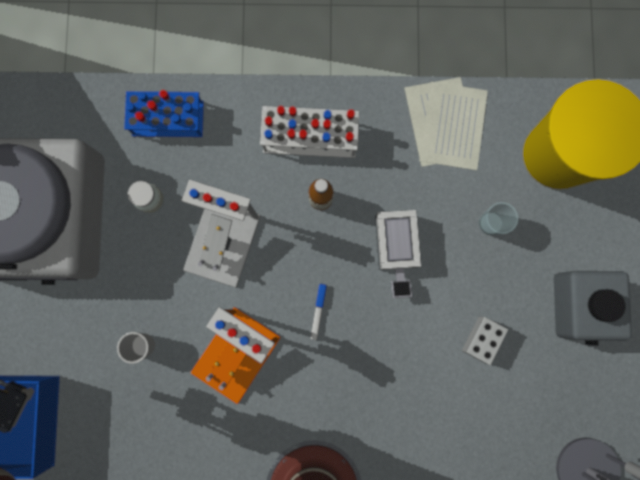

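View pics/wrist0.png

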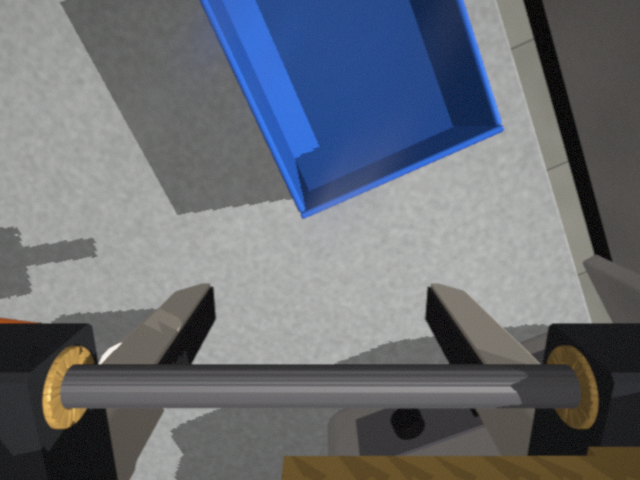

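The top view shows the white cell at (399,240) with its black tab at (401,288), and the white viewer at (220,245). Candidates that could be confused:
- **Viewer:** white at (220,245), or the orange look-alike at (238,355). I choose the white one.
- **Cell:** white with mirror at (399,240), or the aluminium block at (487,341). I choose the cell.

Close crops next.

Run:
```python
import cv2,numpy as np
t=cv2.imread("pics/top0.png")
a=cv2.resize(t[200:305,365:435],None,fx=5.6,fy=5.6,interpolation=cv2.INTER_CUBIC)
b=cv2.resize(t[175:295,175:267],None,fx=4.9,fy=4.9,interpolation=cv2.INTER_CUBIC)[:588]
a=a[:588]
cv2.imwrite("pics/crop_station.png",a);cv2.imwrite("pics/crop_viewer.png",b)
s=cv2.imread("pics/scene0.png")
cv2.imwrite("pics/crop_sv.png",cv2.resize(s[185:275,360:450],None,fx=6.5,fy=6.5,interpolation=cv2.INTER_CUBIC))
```

```text
(no output)
```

View pics/crop_station.png

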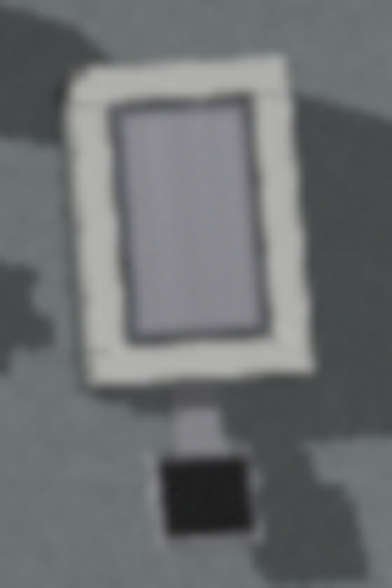

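View pics/crop_viewer.png

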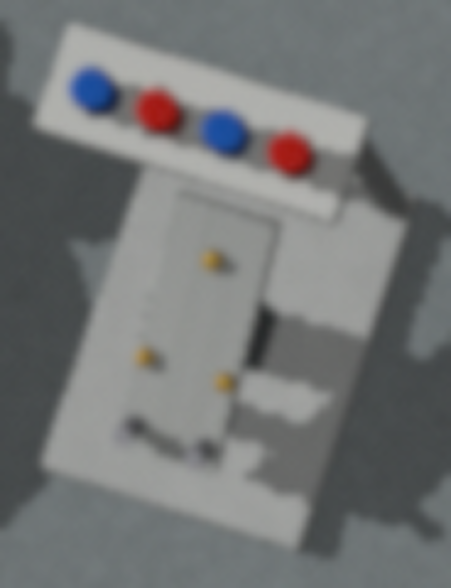

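View pics/crop_sv.png

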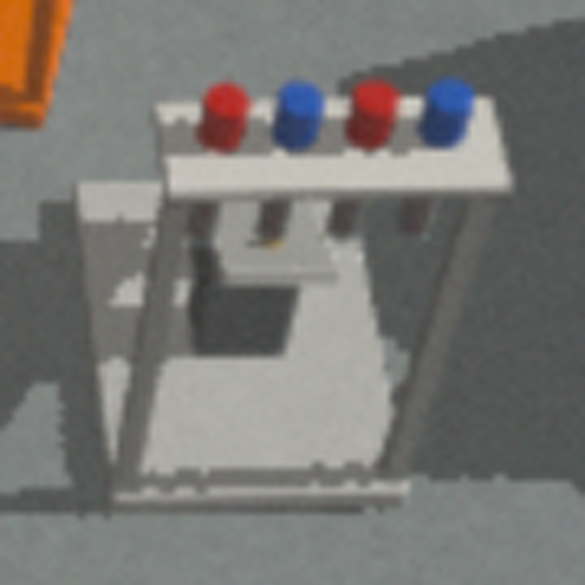

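```bash
cat > h.py <<'E'
import numpy as np
from scipy.optimize import least_squares
from scipy.spatial.transform import Rotation as Ro
def proj(f,X):
    c=np.asarray(f["R"])@np.asarray(X).T+np.asarray(f["t"])[:,None]
    F=240/np.tan(np.radians(f["vfov"])/2)
    return np.stack([f["cx"]+F*c[0]/c[2],f["cy"]+F*c[1]/c[2]],1)
def crop(uv,x0,y0,s): return (np.array(uv,float)+.5)/s-.5+[x0,y0]
def planar(p,L): # L local pts -> world with x,y,yaw
    c,s=np.cos(p[2]),np.sin(p[2]);L=np.asarray(L,float)
    return np.c_[p[0]+c*L[:,0]-s*L[:,1],p[1]+s*L[:,0]+c*L[:,1],L[:,2]]
def fit(f,L,uv,p0):
    r=least_squares(lambda p:(proj(f,planar(p,L))-uv).ravel(),p0,loss='soft_l1')
    return r.x,(proj(f,planar(r.x,L))-uv)
a=.42
def cr(x,y,z): # cradle local -> viewer local
    return [x*np.cos(a)-z*np.sin(a),y,.095+x*np.sin(a)+z*np.cos(a)]
def qR(q): return Ro.from_quat([q[1],q[2],q[3],q[0]])
E
python3 - <<'E'
from bench import cams
from h import *
f=cams.grab_frame("top")
uv=crop([(79,69),(287,58),(314,372),(90,385)],365,200,5.6)
L=[(.064,.044,.062),(.064,-.044,.062),(-.064,-.044,.062),(-.064,.044,.062)]
print("rim",*fit(f,L,uv,[.6,-.1,0]))
uv2=crop([(112,103),(250,97),(270,338),(128,342)],365,200,5.6)
L2=[(.05,.03,.062),(.05,-.03,.062),(-.05,-.03,.062),(-.05,.03,.062)]
print("mir",*fit(f,L2,uv2,[.6,-.1,0]))
uv3=crop([(207,497)],365,200,5.6)
print("all",*fit(f,L+L2+[(-.111,0,.042)],np.r_[uv,uv2,uv3],[.6,-.1,0]))
uv=crop([(211,260),(146,357),(225,382)],175,175,4.9)
L=[cr(.034,0,0),cr(-.02,.019,0),cr(-.02,-.019,0)]
print("pads",*fit(f,L,uv,[.6,.2,0]))
uv2=crop([(134,425),(208,447)],175,175,4.9)
L2=[cr(-.054,.017,.012),cr(-.054,-.017,.012)]
p,r=fit(f,L+L2,np.r_[uv,uv2],[.6,.2,0]);print("+pins",p,r)
uv3=crop([(43,465),(297,548)],175,175,4.9)
L3=[(-.09,.065,.014),(-.09,-.065,.014)]
print("base",*fit(f,L3,uv3,[.6,.2,0]))
E
```

```text
rim [ 0.56588601 -0.18760702  0.05655239] [[-0.89331752 -0.03450502]
 [ 0.5745778   0.0636635 ]
 [-0.37128867  0.17606525]
 [ 0.59992982 -0.20697457]]
mir [ 0.56610205 -0.18669081  0.05980372] [[-0.72982067 -0.36176653]
 [ 0.97802961 -0.65286685]
 [ 0.52226186  0.20411317]
 [-0.69369128  0.89229372]]
all [ 0.56596177 -0.18737356  0.06177065] [[-1.1364219   0.03900814]
 [ 0.31811239 -0.0622832 ]
 [-0.33473252  0.03208484]
 [ 0.65069861 -0.14714822]
 [-0.47030553 -0.27030709]
 [ 1.23405131 -0.61284667]
 [ 0.86752493  0.23997779]
 [-0.34476171  0.98047149]
 [-0.52611971 -0.03336424]]
pads [ 0.55275916  0.22277427 -0.29256995] [[ 0.07223376 -0.08655437]
 [-0.16469348  0.06135505]
 [ 0.08984474  0.02530469]]
+pins [ 0.554459    0.22189973 -0.25294732] [[-0.04543767 -1.0122844 ]
 [ 0.4665621  -0.28592132]
 [ 0.9214807  -0.97618486]
 [-0.50069066  1.87177013]
 [-0.76034283  1.34140468]]
base [ 0.56270609  0.21969224 -0.30651503] [[-0.59769987 -0.18323495]
 [ 0.59628037  0.17666269]]
```

```bash
cat >> h.py <<'E'
def down(yaw,flip=False):
    # tool x = -Z, tool y = (-sin yaw, cos yaw)(jaw along body y)
    y=np.array([-np.sin(yaw),np.cos(yaw),0]);y=-y if flip else y
    x=np.array([0,0,-1.]);return np.c_[x,y,np.cross(x,y)]
def plan(s,P,M):
    R0=qR(s["ee_rot"]).as_matrix()
    d=R0.T@(np.asarray(P)-s["position"]); r=Ro.from_matrix(R0.T@M).as_rotvec()
    print("d",d.round(4),"r",r.round(4))
def show(s):
    print("t",round(s["time"],2),"p",s["position"].round(4),"F",s["wrist_force"].round(2),"op",round(s["opening"],4),"q",s["joint_positions"].round(2)); print(qR(s["ee_rot"]).as_matrix().round(3))
E
python3 - <<'E'
from bench import arm
from h import *
s=arm.observe();show(s)
for fl in(0,1):plan(s,[.48,.25,.33],down(.06,fl))
E
```

```text
t 0.2 p [0.2653 0.5929 0.194 ] F [-0.06 -1.29 -0.3 ] op 0.0929 q [-1.18  0.62 -0.01  1.42  0.01  1.1  -0.04]
[[-0.001  0.408  0.913]
 [-0.001  0.913 -0.408]
 [-1.    -0.002  0.   ]]
d [-0.1357 -0.2255  0.336 ] r [-4.807e-01 -3.000e-04  1.500e-03]
d [-0.1357 -0.2255  0.336 ] r [2.6609e+00 2.0000e-03 5.0000e-04]
```

move_arm(motion=[{"dx": -0.04, "jaw": 1}, {"dx": -0.08, "jaw": 1}, {"dx": -0.12, "jaw": 1}, {"dx": -0.135, "dy": -0.2255, "dz": 0.336, "rx": -0.48, "jaw": 1}, {"dx": -0.135, "dy": -0.2255, "dz": 0.336, "rx": -0.48, "jaw": 1}, {"dx": -0.135, "dy": -0.2255, "dz": 0.336, "rx": -0.48, "jaw": 1}, {"dx": -0.135, "dy": -0.2255, "dz": 0.336, "rx": -0.48, "jaw": 1}, {"dx": -0.135, "dy": -0.2255, "dz": 0.336, "rx": -0.48, "jaw": 1}, {"dx": -0.135, "dy": -0.2255, "dz": 0.336, "rx": -0.48, "jaw": 1}, {"dx": -0.135, "dy": -0.2255, "dz": 0.336, "rx": -0.48, "jaw": 1}], squeeze=25)

```text
schema error: expected keys jaw, dx, dy, dz, rx, ry, rz
```

Run:
```python
from bench import arm,cams
from h import *
import cv2
s=arm.observe();show(s)
f=cams.grab_frame("wrist");cv2.imwrite("pics/w1.png",f["image"][:,:,::-1])
plan(s,[.453,-.194,.28],down(.06))
plan(s,[.453,-.194,.10],down(.06))
```

```text
t 0.2 p [0.2653 0.5929 0.194 ] F [-0.06 -1.29 -0.3 ] op 0.0929 q [-1.18  0.62 -0.01  1.42  0.01  1.1  -0.04]
[[-0.001  0.408  0.913]
 [-0.001  0.913 -0.408]
 [-1.    -0.002  0.   ]]
d [-0.0851 -0.6417  0.4927] r [-4.807e-01 -3.000e-04  1.500e-03]
d [ 0.0949 -0.6414  0.4927] r [-4.807e-01 -3.000e-04  1.500e-03]
```

View pics/w1.png

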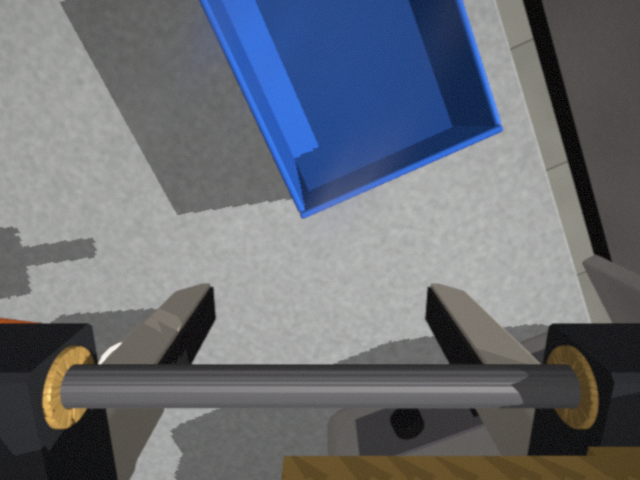

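The call was refused because every row needs all seven keys. The wrist view is unchanged, still showing only the blue bin.

move_arm(motion=[{"dx": -0.04, "dy": 0, "dz": 0, "rx": 0, "ry": 0, "rz": 0, "jaw": 1}, {"dx": -0.08, "dy": 0, "dz": 0, "rx": 0, "ry": 0, "rz": 0, "jaw": 1}, {"dx": -0.12, "dy": 0, "dz": 0, "rx": 0, "ry": 0, "rz": 0, "jaw": 1}, {"dx": -0.135, "dy": -0.2255, "dz": 0.336, "rx": -0.48, "ry": 0, "rz": 0, "jaw": 1}, {"dx": -0.135, "dy": -0.2255, "dz": 0.336, "rx": -0.48, "ry": 0, "rz": 0, "jaw": 1}, {"dx": -0.135, "dy": -0.2255, "dz": 0.336, "rx": -0.48, "ry": 0, "rz": 0, "jaw": 1}, {"dx": -0.135, "dy": -0.2255, "dz": 0.336, "rx": -0.48, "ry": 0, "rz": 0, "jaw": 1}, {"dx": -0.135, "dy": -0.2255, "dz": 0.336, "rx": -0.48, "ry": 0, "rz": 0, "jaw": 1}, {"dx": -0.135, "dy": -0.2255, "dz": 0.336, "rx": -0.48, "ry": 0, "rz": 0, "jaw": 1}, {"dx": -0.135, "dy": -0.2255, "dz": 0.336, "rx": -0.48, "ry": 0, "rz": 0, "jaw": 1}], squeeze=25)

```text
time: 1.08
position: [0.4207, 0.3439, 0.3253]
ee_rot: [0.707, -0.021, 0.707, 0.021]
wrist_force: [0.8, 0.3, 0.5]
opening: 0.0309
```

Run:
```python
from bench import arm,cams
from h import *
import cv2
s=arm.observe();show(s)
f=cams.grab_frame("wrist");cv2.imwrite("pics/w2.png",f["image"][:,:,::-1])
plan(s,[.453,-.194,.28],down(.06))
plan(s,[.453,-.194,.10],down(.06))
```

```text
t 1.08 p [0.4207 0.3439 0.3253] F [0.81 0.31 0.47] op 0.0309 q [-0.68  0.35 -0.07  1.51  0.02  1.29  0.88]
[[-0.    -0.059  0.998]
 [-0.001  0.998  0.059]
 [-1.    -0.001 -0.   ]]
d [ 4.580e-02 -5.389e-01  5.000e-04] r [-0.0008 -0.0004  0.0009]
d [ 2.258e-01 -5.387e-01  5.000e-04] r [-0.0008 -0.0004  0.0009]
```

View pics/w2.png

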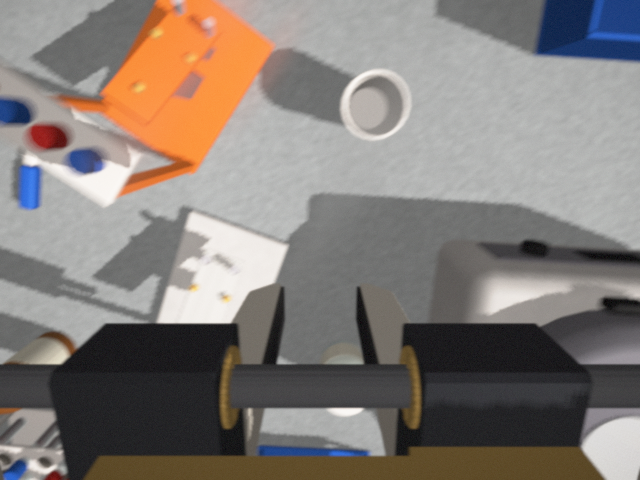

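move_arm(motion=[{"dx": 0.0, "dy": -0.3, "dz": 0.0, "rx": 0, "ry": 0, "rz": 0, "jaw": 1}, {"dx": 0.0, "dy": -0.3, "dz": 0.0, "rx": 0, "ry": 0, "rz": 0, "jaw": 1}, {"dx": 0.0, "dy": -0.3, "dz": 0.0, "rx": 0, "ry": 0, "rz": 0, "jaw": 1}, {"dx": 0.0, "dy": -0.3, "dz": 0.0, "rx": 0, "ry": 0, "rz": 0, "jaw": 1}, {"dx": 0.0, "dy": -0.3, "dz": 0.0, "rx": 0, "ry": 0, "rz": 0, "jaw": 1}, {"dx": 0.0, "dy": -0.3, "dz": 0.0, "rx": 0, "ry": 0, "rz": 0, "jaw": 1}, {"dx": 0.0, "dy": -0.3, "dz": 0.0, "rx": 0, "ry": 0, "rz": 0, "jaw": 1}, {"dx": 0.05, "dy": -0.539, "dz": 0.0, "rx": 0, "ry": 0, "rz": 0, "jaw": 1}, {"dx": 0.05, "dy": -0.539, "dz": 0.0, "rx": 0, "ry": 0, "rz": 0, "jaw": 1}, {"dx": 0.05, "dy": -0.539, "dz": 0.0, "rx": 0, "ry": 0, "rz": 0, "jaw": 1}])

```text
time: 1.97
position: [0.445, -0.0696, 0.3062]
ee_rot: [0.709, -0.018, 0.705, 0.012]
wrist_force: [1.3, -0.4, 0.2]
opening: 0.0003
```

Run:
```python
from bench import arm,cams
from h import *
import cv2
s=arm.observe();show(s)
plan(s,[.453,-.194,.28],down(.06))
plan(s,[.453,-.194,.12],down(.06))
```

```text
t 1.97 p [ 0.445  -0.0696  0.3062] F [ 1.25 -0.4   0.21] op 0.0003 q [-0.05  0.19  0.18  1.79 -0.03  1.16  1.76]
[[ 0.007 -0.043  0.999]
 [-0.009  0.999  0.043]
 [-1.    -0.009  0.007]]
d [ 0.0274 -0.1244  0.0025] r [-0.017   0.0065  0.0094]
d [ 0.1874 -0.1229  0.0014] r [-0.017   0.0065  0.0094]
```

move_arm(motion=[{"dx": 0.03, "dy": -0.1244, "dz": 0.0025, "rx": -0.017, "ry": 0.006, "rz": 0.009, "jaw": 1}, {"dx": 0.03, "dy": -0.1244, "dz": 0.0025, "rx": -0.017, "ry": 0.006, "rz": 0.009, "jaw": 1}, {"dx": 0.03, "dy": -0.1244, "dz": 0.0025, "rx": -0.017, "ry": 0.006, "rz": 0.009, "jaw": 1}, {"dx": 0.08, "dy": -0.124, "dz": 0.0022, "rx": -0.017, "ry": 0.006, "rz": 0.009, "jaw": 1}, {"dx": 0.12, "dy": -0.1235, "dz": 0.002, "rx": -0.017, "ry": 0.006, "rz": 0.009, "jaw": 1}, {"dx": 0.12, "dy": -0.1235, "dz": 0.002, "rx": -0.017, "ry": 0.006, "rz": 0.009, "jaw": 1}, {"dx": 0.12, "dy": -0.1235, "dz": 0.002, "rx": -0.017, "ry": 0.006, "rz": 0.009, "jaw": 1}])

```text
time: 2.55
position: [0.4513, -0.1926, 0.1851]
ee_rot: [0.705, -0.02, 0.709, 0.022]
wrist_force: [-0.4, 0.7, 1.1]
opening: 0.0004
```

Run:
```python
from bench import arm,cams
from h import *
import cv2
s=arm.observe();show(s)
f=cams.grab_frame("wrist");cv2.imwrite("pics/w3.png",f["image"][:,:,::-1])
f=cams.grab_frame("top");cv2.imwrite("pics/t3.png",cv2.resize(f["image"][200:320,340:460,::-1],None,fx=5,fy=5))
f=cams.grab_frame("scene");cv2.imwrite("pics/s3.png",cv2.resize(f["image"][200:320,200:320,::-1],None,fx=5,fy=5))
plan(s,[.453,-.194,.055],down(.06))
plan(s,[.453,-.194,.018],down(.06))
```

```text
t 2.55 p [ 0.4513 -0.1926  0.1851] F [-0.44  0.66  1.08] op 0.0004 q [ 0.19  0.39  0.23  1.89 -0.11  0.89  2.11]
[[-0.006 -0.06   0.998]
 [ 0.002  0.998  0.06 ]
 [-1.     0.003 -0.006]]
d [ 0.1301 -0.0018  0.0024] r [ 0.0003 -0.0059 -0.0026]
d [ 0.1671 -0.0019  0.0026] r [ 0.0003 -0.0059 -0.0026]
```

View pics/w3.png

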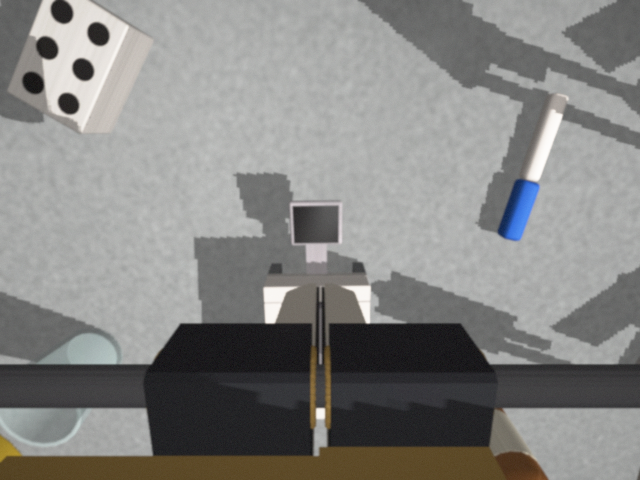

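View pics/s3.png

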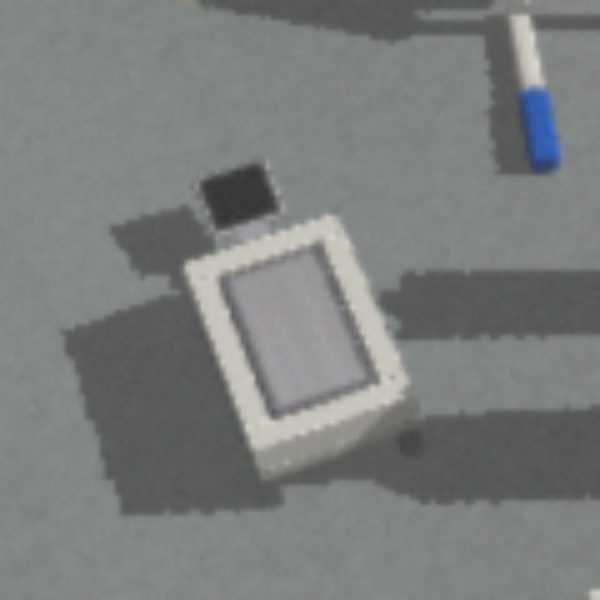

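```bash
cat >> h.py <<'E'
def ray(f,uv,z):
    F=240/np.tan(np.radians(f["vfov"])/2);R=np.asarray(f["R"]);C=-R.T@f["t"]
    d=R.T@np.array([(uv[0]-f["cx"])/F,(uv[1]-f["cy"])/F,1]);return C+d*(z-C[2])/d[2]
E
python3 - <<'E'
from bench import cams
from h import *
f=cams.grab_frame("wrist");print(ray(f,(316,224),.042))
f=cams.grab_frame("top");print(ray(f,crop([(207,497)],365,200,5.6)[0],.042))
f=cams.grab_frame("scene");print(ray(f,crop([(240,195)],200,200,5)[0],.042))
uv=crop([(184,264),(333,215),(408,383),(259,447)],200,200,5)
L=[(-.064,-.044,.062),(-.064,.044,.062),(.064,.044,.062),(.064,-.044,.062)]
print(*fit(f,L,uv,[.56,-.19,.06]))
E
```

```text
[ 0.46182733 -0.19635182  0.042     ]
[ 0.45510588 -0.19542226  0.042     ]
[ 0.45590095 -0.19425213  0.042     ]
[ 0.56512027 -0.18583758  0.10110295] [[-0.75445958 -0.36595869]
 [-0.01502889 -1.35253861]
 [ 2.00601255  0.92346787]
 [-0.31092161  0.29183182]]
```

move_arm(motion=[{"dx": 0.04, "dy": -0.003, "dz": 0.005, "rx": 0, "ry": -0.006, "rz": -0.002, "jaw": 1}, {"dx": 0.08, "dy": -0.003, "dz": 0.005, "rx": 0, "ry": -0.006, "rz": -0.002, "jaw": 1}, {"dx": 0.12, "dy": -0.003, "dz": 0.005, "rx": 0, "ry": -0.006, "rz": -0.002, "jaw": 1}, {"dx": 0.134, "dy": -0.003, "dz": 0.005, "rx": 0, "ry": -0.006, "rz": -0.002, "jaw": 1}, {"dx": 0.134, "dy": -0.003, "dz": 0.005, "rx": 0, "ry": -0.006, "rz": -0.002, "jaw": 1}, {"dx": 0.134, "dy": -0.003, "dz": 0.005, "rx": 0, "ry": -0.006, "rz": -0.002, "jaw": 1}])

```text
time: 3.35
position: [0.4613, -0.1971, 0.0561]
ee_rot: [0.711, -0.023, 0.703, 0.02]
wrist_force: [0.4, 0.4, 0.0]
opening: 0.0007
```

Run:
```python
from bench import arm,cams
from h import *
import cv2
s=arm.observe();show(s)
f=cams.grab_frame("scene");cv2.imwrite("pics/s4.png",cv2.resize(f["image"][180:300,200:320,::-1],None,fx=5,fy=5))
plan(s,[.456,-.195,.03],down(.06))
plan(s,[.456,-.195,.016],down(.06))
```

```text
t 3.35 p [ 0.4613 -0.1971  0.0561] F [0.38 0.37 0.01] op 0.0007 q [ 0.25  0.59  0.17  2.01 -0.19  0.54  2.18]
[[ 0.012 -0.061  0.998]
 [-0.004  0.998  0.061]
 [-1.    -0.004  0.012]]
d [ 0.026   0.0025 -0.0055] r [0.0014 0.0115 0.0044]
d [ 0.04    0.0026 -0.0056] r [0.0014 0.0115 0.0044]
```

View pics/s4.png

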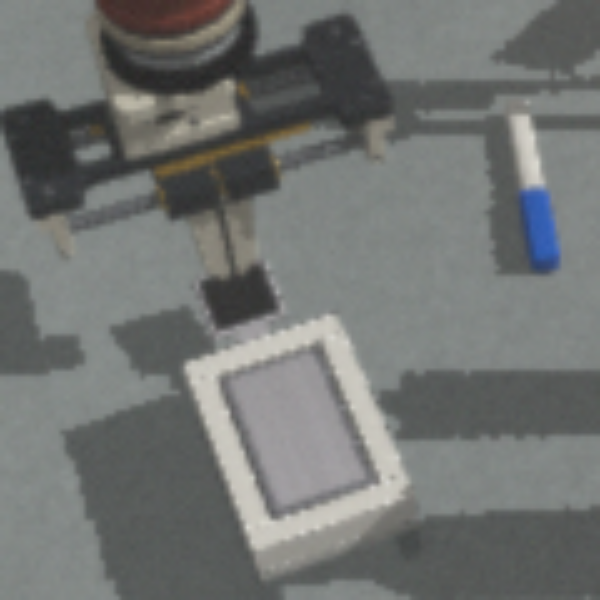

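The scene crop shows the closed fingertips at (232,275), just above the black tab at (238,297). Pressing now.

move_arm(motion=[{"dx": 0.008, "dy": 0.002, "dz": -0.005, "rx": 0, "ry": 0.011, "rz": 0.004, "jaw": 1}, {"dx": 0.014, "dy": 0.002, "dz": -0.005, "rx": 0, "ry": 0.011, "rz": 0.004, "jaw": 1}, {"dx": 0.02, "dy": 0.002, "dz": -0.005, "rx": 0, "ry": 0.011, "rz": 0.004, "jaw": 1}, {"dx": 0.025, "dy": 0.002, "dz": -0.005, "rx": 0, "ry": 0.011, "rz": 0.004, "jaw": 1}, {"dx": 0.03, "dy": 0.002, "dz": -0.005, "rx": 0, "ry": 0.011, "rz": 0.004, "jaw": 1}, {"dx": 0.034, "dy": 0.002, "dz": -0.005, "rx": 0, "ry": 0.011, "rz": 0.004, "jaw": 1}, {"dx": 0.034, "dy": 0.002, "dz": -0.005, "rx": 0, "ry": 0.011, "rz": 0.004, "jaw": 1}])

```text
time: 3.98
position: [0.4569, -0.1958, 0.022]
ee_rot: [0.707, -0.022, 0.706, 0.021]
wrist_force: [0.1, 0.4, -0.3]
opening: 0.0007
```

Run:
```python
from bench import arm,cams
from h import *
import cv2
s=arm.observe();show(s)
f=cams.grab_frame("scene");cv2.imwrite("pics/s5.png",cv2.resize(f["image"][180:300,200:320,::-1],None,fx=5,fy=5))
```

```text
t 3.98 p [ 0.4569 -0.1958  0.022 ] F [ 0.12  0.41 -0.31] op 0.0007 q [ 0.26  0.65  0.15  2.04 -0.2   0.47  2.19]
[[ 0.001 -0.061  0.998]
 [-0.001  0.998  0.061]
 [-1.    -0.001  0.001]]
```

View pics/s5.png

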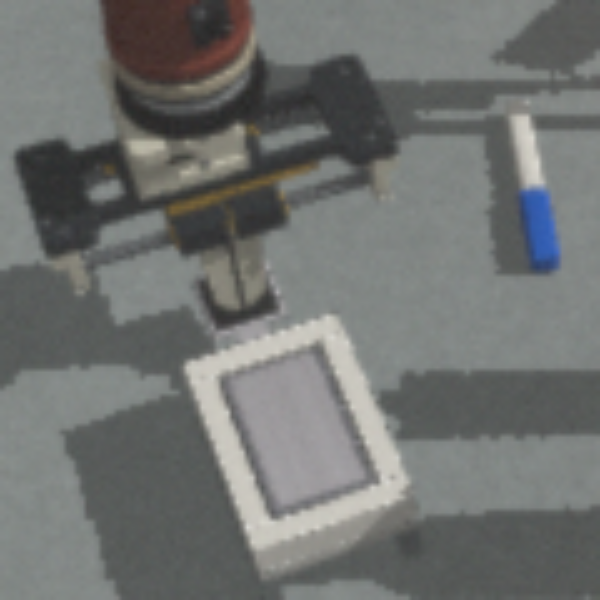

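Run:
```python
from bench import arm,cams
from h import *
import cv2
s=arm.observe();show(s)
f=cams.grab_frame("scene")
g=lambda X:((proj(f,[X])[0]-[200,180]+.5)*5-.5).round(0)
print("tcp",g(s["position"]),"tip z.042",g([.456,-.195,.042]),"z.018",g([.456,-.195,.018]))
for n in("top","wrist"):
    i=cams.grab_frame(n)["image"][:,:,::-1];cv2.imwrite(f"pics/{n}5.png",i if n=="wrist" else cv2.resize(i[200:320,340:460],None,fx=5,fy=5))
```

```text
t 4.03 p [ 0.4571 -0.1959  0.0224] F [-0.22  0.66 -0.33] op 0.0004 q [ 0.26  0.64  0.15  2.04 -0.2   0.47  2.19]
[[ 0.002 -0.061  0.998]
 [-0.001  0.998  0.061]
 [-1.    -0.001  0.002]]
tcp [242. 318.] tip z.042 [239. 295.] z.018 [244. 321.]
```

View pics/wrist5.png

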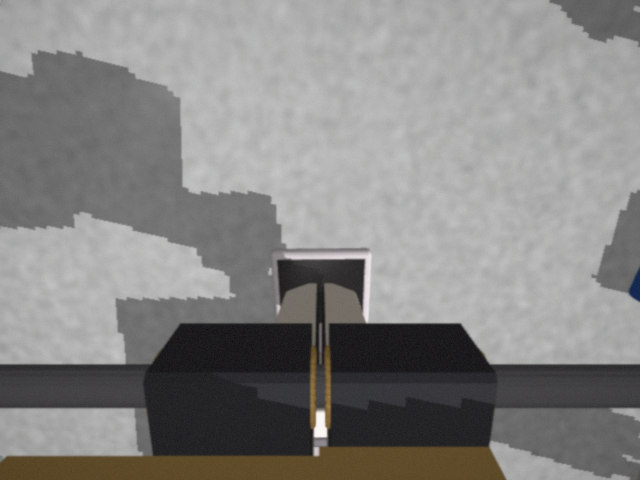

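View pics/top5.png

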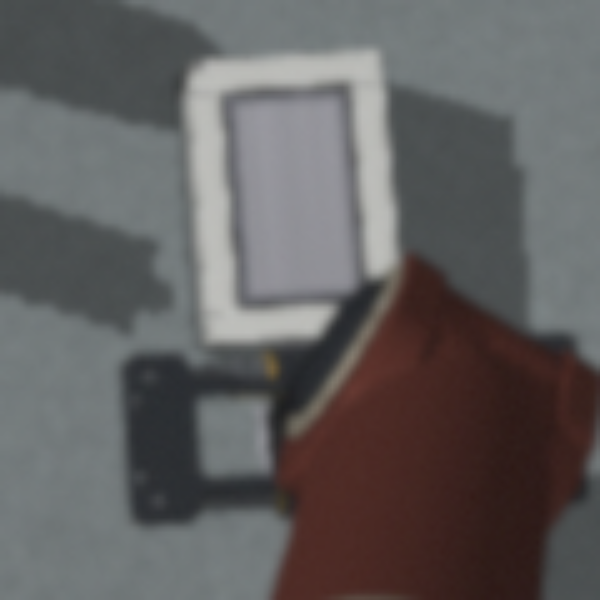

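Run:
```python
from bench import arm,cams
from h import *
import cv2
s=arm.observe()
f=cams.grab_frame("wrist")
print("tcp cam",f["R"]@s["position"]+f["t"], proj(f,[s["position"]]), "campos",-f["R"].T@f["t"])
T=[(x,y,z) for z in(.042,.030,.018) for x,y in((-.131,.022),(-.131,-.022))]
print(proj(f,planar([.566,-.1875,.06],T)).round(1))
cv2.imwrite("pics/w5c.png",cv2.resize(f["image"][230:340,250:390,::-1],None,fx=5,fy=5,interpolation=cv2.INTER_CUBIC))
```

```text
tcp cam [-0.00079154  0.02014129  0.20447792] [[318.44430159 280.89892394]] campos [ 0.38232626 -0.19979744  0.21416563]
[[373.  249.6]
 [273.1 249.5]
 [369.8 242.1]
 [275.9 241.9]
 [367.  235.4]
 [278.4 235.3]]
```

View pics/w5c.png

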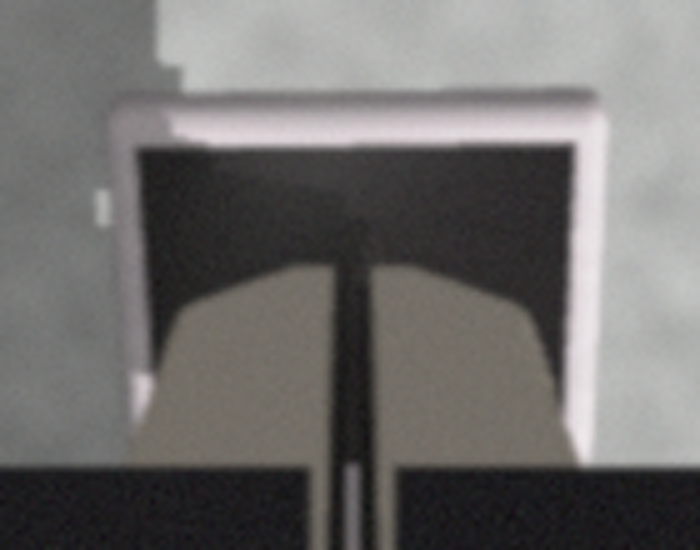

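move_arm(motion=[{"dx": 0.002, "dy": 0, "dz": 0, "rx": 0, "ry": 0, "rz": 0, "jaw": 1}, {"dx": 0.004, "dy": 0, "dz": 0, "rx": 0, "ry": 0, "rz": 0, "jaw": 1}, {"dx": 0.004, "dy": 0, "dz": 0, "rx": 0, "ry": 0, "rz": 0, "jaw": 1}])

```text
time: 4.48
position: [0.4578, -0.1962, 0.0189]
ee_rot: [0.708, -0.022, 0.706, 0.021]
wrist_force: [0.8, -0.5, 1.0]
opening: 0.0006
```

Run:
```python
from bench import arm,cams
from h import *
import cv2
s=arm.observe();show(s);print(s["joint_efforts"].round(2))
f=cams.grab_frame("scene");cv2.imwrite("pics/s6.png",cv2.resize(f["image"][220:280,225:285,::-1],None,fx=9,fy=9,interpolation=cv2.INTER_CUBIC))
f=cams.grab_frame("wrist");cv2.imwrite("pics/w6c.png",cv2.resize(f["image"][230:340,250:390,::-1],None,fx=5,fy=5,interpolation=cv2.INTER_CUBIC))
```

```text
t 4.48 p [ 0.4578 -0.1962  0.0189] F [ 0.8  -0.45  0.99] op 0.0006 q [ 0.26  0.65  0.15  2.04 -0.2   0.46  2.19]
[[ 0.004 -0.061  0.998]
 [-0.002  0.998  0.061]
 [-1.    -0.002  0.003]]
[ 1.000e-02 -3.822e+01  1.880e+00 -7.800e+00  3.000e-02  1.000e-01
  0.000e+00]
```

View pics/s6.png

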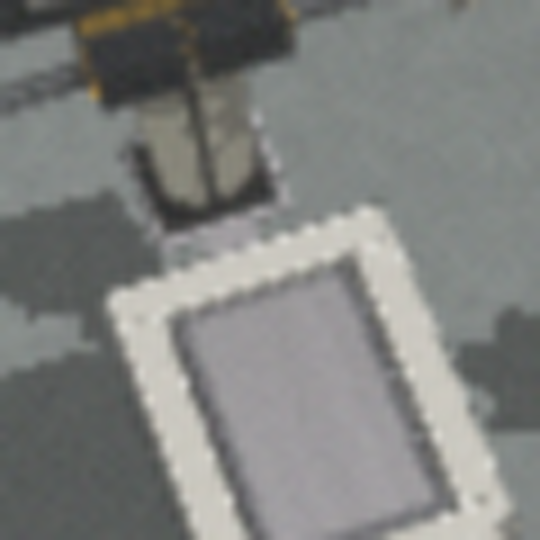

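View pics/w6c.png

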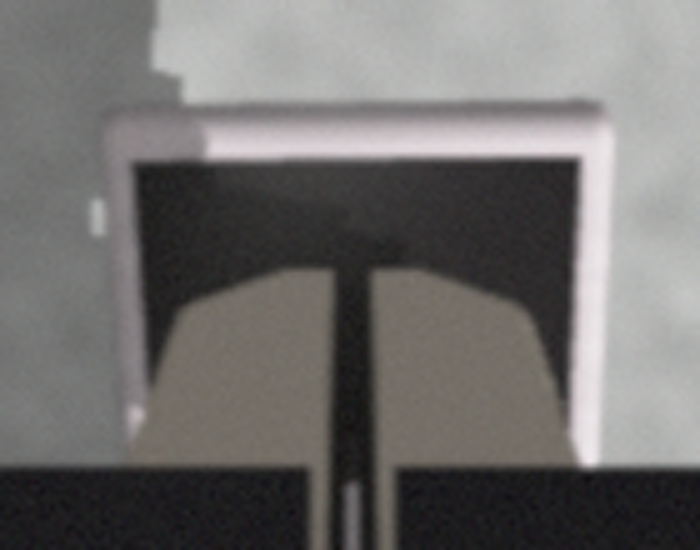

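move_arm(motion=[{"dx": 0.002, "dy": 0, "dz": -0.001, "rx": 0, "ry": 0, "rz": 0, "jaw": 1}, {"dx": 0.004, "dy": 0, "dz": -0.001, "rx": 0, "ry": 0, "rz": 0, "jaw": 1}, {"dx": 0.004, "dy": 0, "dz": -0.001, "rx": 0, "ry": 0, "rz": 0, "jaw": 1}])

```text
time: 4.83
position: [0.457, -0.1962, 0.0156]
ee_rot: [0.708, -0.022, 0.705, 0.021]
wrist_force: [-0.1, 0.5, 5.5]
opening: 0.0002
```

move_arm(motion=[{"dx": 0.004, "dy": 0, "dz": 0, "rx": 0, "ry": 0, "rz": 0, "jaw": 1}, {"dx": 0.008, "dy": 0, "dz": 0, "rx": 0, "ry": 0, "rz": 0, "jaw": 1}, {"dx": 0.008, "dy": 0, "dz": 0, "rx": 0, "ry": 0, "rz": 0, "jaw": 1}])

```text
time: 5.08
position: [0.4559, -0.1963, 0.0078]
ee_rot: [0.708, -0.022, 0.706, 0.021]
wrist_force: [-1.1, -0.0, 5.1]
opening: 0.0002
```

Run:
```python
from bench import arm,cams
from h import *
import cv2
s=arm.observe();show(s)
f=cams.grab_frame("scene");cv2.imwrite("pics/s7.png",cv2.resize(f["image"][220:280,225:285,::-1],None,fx=9,fy=9,interpolation=cv2.INTER_CUBIC))
```

```text
t 5.08 p [ 0.4559 -0.1963  0.0078] F [-1.14 -0.    5.07] op 0.0002 q [ 0.27  0.67  0.14  2.05 -0.21  0.43  2.2 ]
[[ 0.002 -0.061  0.998]
 [-0.001  0.998  0.061]
 [-1.    -0.001  0.002]]
```

View pics/s7.png

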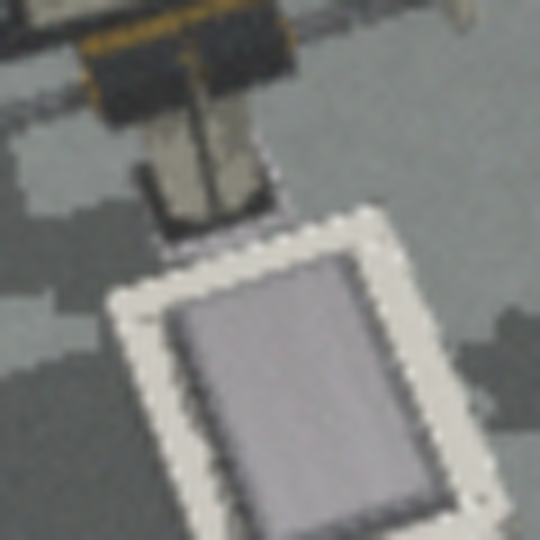

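The scene crop shows the tab moving down and the mirror starting to rise, with its shadow on the right rim gone and its left edge changed. I keep pressing. Contact came 25 mm below the stated height, so I'll treat the TCP reading as offset and check it by eye before the grasp.

move_arm(motion=[{"dx": 0.004, "dy": 0, "dz": 0, "rx": 0, "ry": 0, "rz": 0, "jaw": 1}, {"dx": 0.008, "dy": 0, "dz": 0, "rx": 0, "ry": 0, "rz": 0, "jaw": 1}, {"dx": 0.012, "dy": 0, "dz": 0, "rx": 0, "ry": 0, "rz": 0, "jaw": 1}, {"dx": 0.014, "dy": 0, "dz": 0, "rx": 0, "ry": 0, "rz": 0, "jaw": 1}])

```text
time: 5.47
position: [0.4562, -0.1963, -0.004]
ee_rot: [0.708, -0.022, 0.705, 0.021]
wrist_force: [-6.2, 3.1, 38.6]
opening: 0.0004
```

move_arm(motion=[{"dx": 0.003, "dy": 0, "dz": 0, "rx": 0, "ry": 0, "rz": 0, "jaw": 1}, {"dx": 0.003, "dy": 0, "dz": 0, "rx": 0, "ry": 0, "rz": 0, "jaw": 1}])

```text
time: 5.63
position: [0.4563, -0.1963, -0.0039]
ee_rot: [0.709, -0.021, 0.705, 0.021]
wrist_force: [-5.3, 3.1, 27.3]
opening: 0.0004
```

move_arm(motion=[{"dx": -0.03, "dy": 0, "dz": 0, "rx": 0, "ry": 0, "rz": 0, "jaw": 1}, {"dx": -0.07, "dy": 0, "dz": 0, "rx": 0, "ry": 0, "rz": 0, "jaw": 0.5}, {"dx": -0.11, "dy": 0, "dz": 0, "rx": 0, "ry": 0, "rz": 0, "jaw": 0}, {"dx": -0.15, "dy": 0, "dz": 0, "rx": 0, "ry": 0, "rz": 0, "jaw": 0}, {"dx": -0.18, "dy": 0, "dz": 0, "rx": 0, "ry": 0, "rz": 0, "jaw": 0}, {"dx": -0.18, "dy": 0, "dz": 0, "rx": 0, "ry": 0, "rz": 0, "jaw": 0}])

```text
time: 6.13
position: [0.4591, -0.1983, 0.1822]
ee_rot: [0.713, -0.023, 0.701, 0.019]
wrist_force: [0.8, 0.6, -0.2]
opening: 0.0293
```

Run:
```python
from bench import arm,cams
from h import *
import cv2
s=arm.observe();show(s)
for n in("scene","top"):
    f=cams.grab_frame(n);cv2.imwrite(f"pics/{n}8full.png",f["image"][:,:,::-1])
    im=f["image"][200:310,200:310,::-1] if n=="scene" else f["image"][200:310,345:455,::-1]
    cv2.imwrite(f"pics/{n}8.png",cv2.resize(im,None,fx=5,fy=5,interpolation=cv2.INTER_CUBIC))
f=cams.grab_frame("wrist");cv2.imwrite("pics/w8.png",f["image"][:,:,::-1])
```

```text
t 6.13 p [ 0.4591 -0.1983  0.1822] F [ 0.82  0.63 -0.19] op 0.0293 q [ 0.2   0.4   0.24  1.89 -0.12  0.85  2.13]
[[ 0.018 -0.06   0.998]
 [-0.005  0.998  0.06 ]
 [-1.    -0.006  0.017]]
```

View pics/scene8.png

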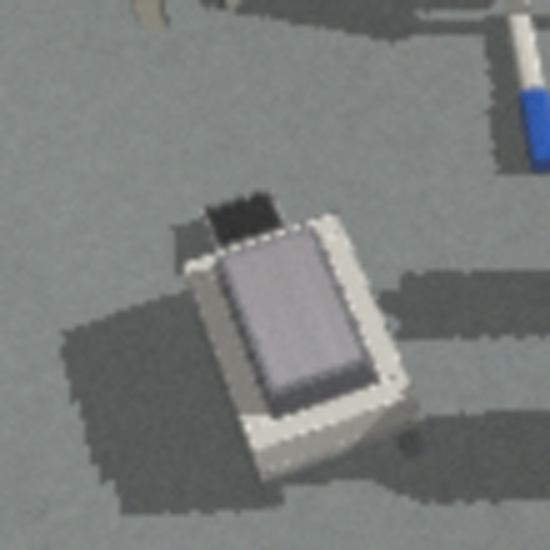

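View pics/top8.png

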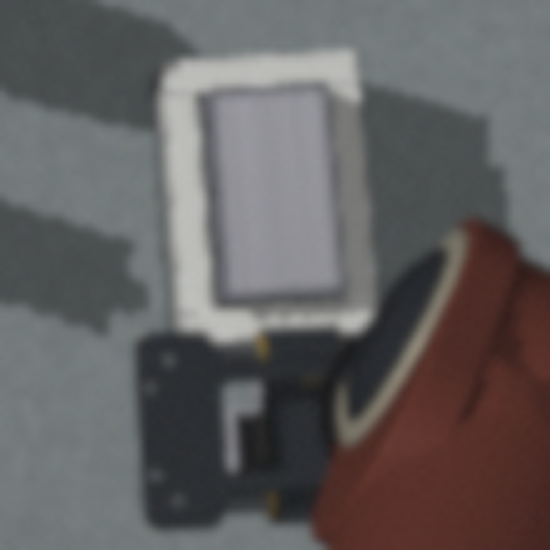

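View pics/w8.png

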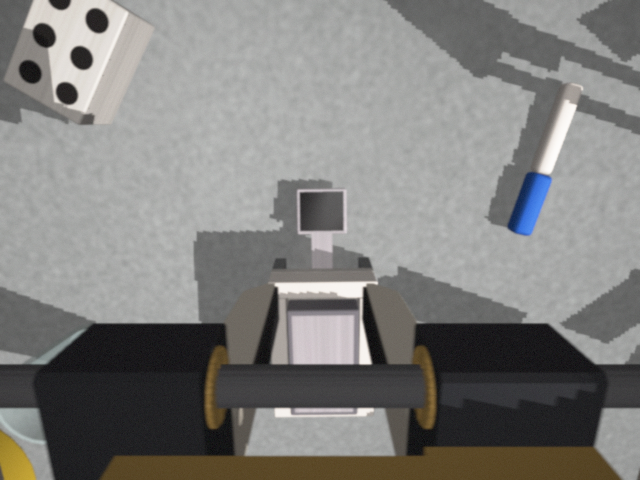

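Run:
```python
from bench import cams,arm
from h import *
f=cams.grab_frame("top")
L=[(.048,.028,.08),(.048,-.028,.08),(-.048,-.028,.08),(-.048,.028,.08)]
uv=crop([(200,90),(331,83),(344,295),(217,303)],345,200,5)
p,r=fit(f,L,uv,[.56,-.19,.06]);print(p,r.round(2))
f=cams.grab_frame("scene")
L=[(-.048,-.028,.08),(-.048,.028,.08),(.048,.028,.08),(.048,-.028,.08)]
uv=crop([(216,255),(318,224),(368,357),(268,391)],200,200,5)
p,r=fit(f,L,uv,[.56,-.19,.06]);print(p,r.round(2))
s=arm.observe()
for z in(.15,.055,.043):plan(s,[.566,-.187,z],down(.06))
```

```text
[ 0.56573355 -0.1856505   0.06299239] [[ 0.59 -0.13]
 [-0.68 -0.1 ]
 [-0.11  0.21]
 [ 0.16  0.02]]
[ 0.56517842 -0.18610475  0.05391658] [[-0.05 -0.64]
 [-0.35 -0.71]
 [ 0.71  0.54]
 [-0.22  0.62]]
d [0.0246 0.0019 0.1122] r [ 0.0002  0.0016 -0.0015]
d [0.1196 0.0017 0.1121] r [ 0.0002  0.0016 -0.0015]
d [0.1316 0.0017 0.1121] r [ 0.0002  0.0016 -0.0015]
```

move_arm(motion=[{"dx": -0.01, "dy": 0.002, "dz": 0.04, "rx": 0, "ry": 0.002, "rz": -0.001, "jaw": 0}, {"dx": 0.0, "dy": 0.002, "dz": 0.08, "rx": 0, "ry": 0.002, "rz": -0.001, "jaw": 0}, {"dx": 0.02, "dy": 0.002, "dz": 0.111, "rx": 0, "ry": 0.002, "rz": -0.001, "jaw": 0}, {"dx": 0.06, "dy": 0.002, "dz": 0.111, "rx": 0, "ry": 0.002, "rz": -0.001, "jaw": 0}, {"dx": 0.08, "dy": 0.002, "dz": 0.111, "rx": 0, "ry": 0.002, "rz": -0.001, "jaw": 0}, {"dx": 0.08, "dy": 0.002, "dz": 0.111, "rx": 0, "ry": 0.002, "rz": -0.001, "jaw": 0}, {"dx": 0.08, "dy": 0.002, "dz": 0.111, "rx": 0, "ry": 0.002, "rz": -0.001, "jaw": 0}])

```text
time: 6.97
position: [0.5631, -0.1865, 0.0922]
ee_rot: [0.705, -0.02, 0.709, 0.022]
wrist_force: [0.6, -0.4, 0.9]
opening: 0.0918
```

```bash
cat > look.py <<'E'
import sys,cv2
from bench import arm,cams
from h import *
k=sys.argv[1];s=arm.observe();show(s)
f=cams.grab_frame("scene");x,y=map(int,sys.argv[2:4]);w=int(sys.argv[4])
cv2.imwrite(f"pics/s{k}.png",cv2.resize(f["image"][y:y+w,x:x+w,::-1],None,fx=600/w,fy=600/w,interpolation=cv2.INTER_CUBIC))
f=cams.grab_frame("wrist");cv2.imwrite(f"pics/w{k}.png",f["image"][:,:,::-1])
E
python3 look.py 9 190 170 120
python3 - <<'E'
from bench import cams,arm
from h import *
s=arm.observe();plan(s,[.566,-.1865,.06],down(.06))
E
```

```text
t 6.97 p [ 0.5631 -0.1865  0.0922] F [ 0.65 -0.4   0.93] op 0.0918 q [ 0.16  0.65  0.2   1.71 -0.17  0.8   2.07]
[[-0.006 -0.06   0.998]
 [ 0.002  0.998  0.06 ]
 [-1.     0.002 -0.006]]
d [0.0354 0.001  0.0007] r [-0.0004  0.0007  0.0003]
```

View pics/s9.png

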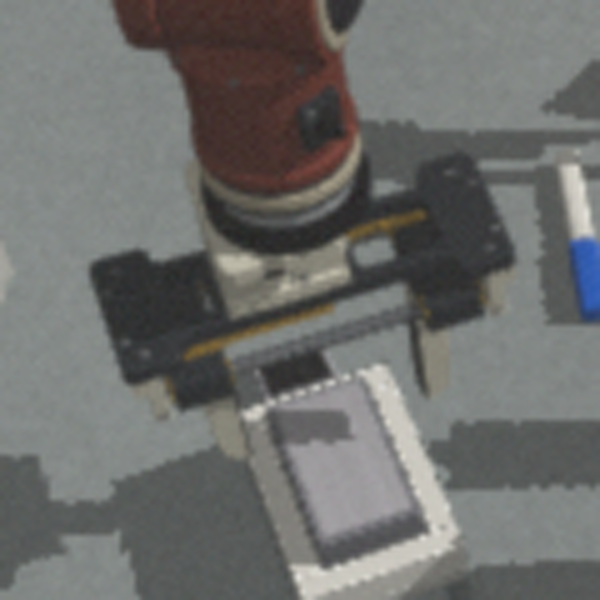

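View pics/w9.png

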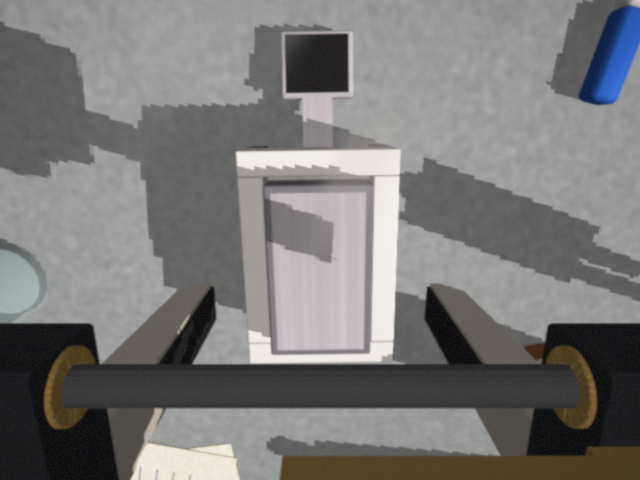

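Run:
```python
from bench import cams,arm
from h import *
s=arm.observe();R=qR(s["ee_rot"]).as_matrix();p=s["position"]
f=cams.grab_frame("scene");w=cams.grab_frame("wrist")
for o in(0,.01,.02,.03):
    P=[p+R@[-o,sg*.0465,0] for sg in(-1,1)]
    print(o,((proj(f,P)-[190,170]+.5)*5-.5).round(0).tolist(),proj(w,P).round(0).tolist())
```

```text
0 [[249.0, 467.0], [421.0, 412.0]] [[226.0, 280.0], [411.0, 280.0]]
0.01 [[246.0, 456.0], [420.0, 400.0]] [[221.0, 287.0], [416.0, 287.0]]
0.02 [[243.0, 445.0], [418.0, 389.0]] [[216.0, 296.0], [421.0, 296.0]]
0.03 [[240.0, 434.0], [416.0, 378.0]] [[211.0, 305.0], [426.0, 305.0]]
```

move_arm(motion=[{"dx": 0.02, "dy": 0.001, "dz": 0.002, "rx": 0, "ry": 0, "rz": 0, "jaw": 0}, {"dx": 0.04, "dy": 0.001, "dz": 0.002, "rx": 0, "ry": 0, "rz": 0, "jaw": 0}, {"dx": 0.047, "dy": 0.001, "dz": 0.002, "rx": 0, "ry": 0, "rz": 0, "jaw": 0}, {"dx": 0.047, "dy": 0.001, "dz": 0.002, "rx": 0, "ry": 0, "rz": 0, "jaw": 0}])

```text
time: 7.5
position: [0.567, -0.1862, 0.0488]
ee_rot: [0.707, -0.021, 0.707, 0.021]
wrist_force: [-0.1, 0.3, 0.6]
opening: 0.0926
```

```bash
python3 look.py 10 190 170 120
python3 - <<'E'
from bench import cams,arm
from h import *
s=arm.observe();plan(s,[.566,-.1865,.043],down(.06))
E
```

```text
t 7.5 p [ 0.567  -0.1862  0.0488] F [-0.08  0.26  0.61] op 0.0926 q [ 0.17  0.71  0.18  1.74 -0.19  0.71  2.08]
[[ 0.001 -0.06   0.998]
 [ 0.     0.998  0.06 ]
 [-1.     0.     0.001]]
d [ 0.0075  0.0005 -0.0025] r [-0.0005  0.0042  0.0014]
```

View pics/s10.png

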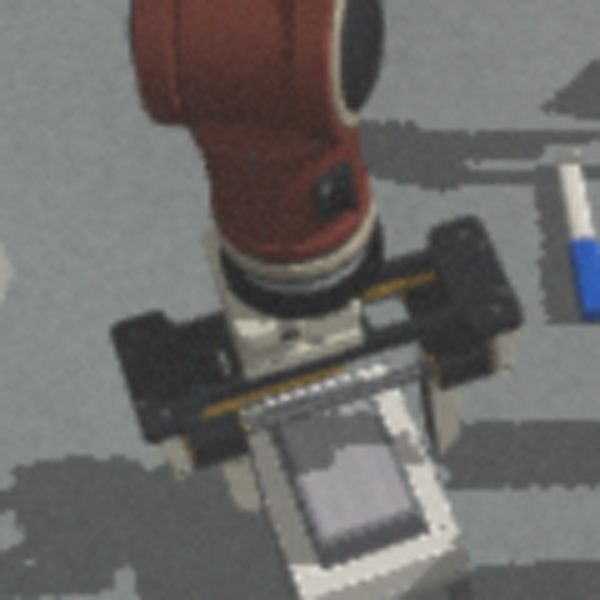

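View pics/w10.png

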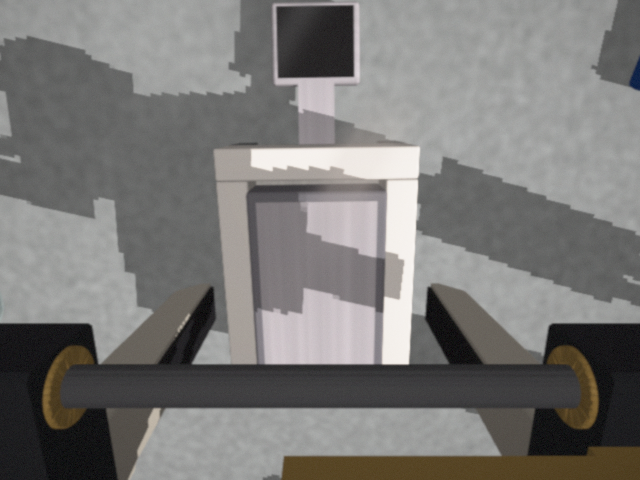

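move_arm(motion=[{"dx": 0.004, "dy": 0, "dz": -0.001, "rx": 0, "ry": 0.002, "rz": 0, "jaw": 0}, {"dx": 0.006, "dy": 0, "dz": -0.001, "rx": 0, "ry": 0.002, "rz": 0, "jaw": 0}, {"dx": 0.006, "dy": 0, "dz": -0.001, "rx": 0, "ry": 0.002, "rz": 0, "jaw": 0}])

```text
time: 7.85
position: [0.5676, -0.1871, 0.0448]
ee_rot: [0.708, -0.022, 0.706, 0.02]
wrist_force: [-0.5, 0.9, -0.2]
opening: 0.093
```

move_arm(motion=[{"dx": 0.0, "dy": 0, "dz": 0, "rx": 0, "ry": 0, "rz": 0, "jaw": 0.3}, {"dx": 0.0, "dy": 0, "dz": 0, "rx": 0, "ry": 0, "rz": 0, "jaw": 0.35}, {"dx": 0.0, "dy": 0, "dz": 0, "rx": 0, "ry": 0, "rz": 0, "jaw": 0.35}, {"dx": 0.0, "dy": 0, "dz": 0, "rx": 0, "ry": 0, "rz": 0, "jaw": 0.35}])

```text
time: 8.18
position: [0.5677, -0.1871, 0.0449]
ee_rot: [0.708, -0.022, 0.706, 0.02]
wrist_force: [-0.3, -0.4, -0.1]
opening: 0.0707
```

```bash
python3 look.py 11 190 180 100
```

```text
t 8.18 p [ 0.5677 -0.1871  0.0449] F [-0.26 -0.44 -0.14] op 0.0707 q [ 0.17  0.72  0.18  1.74 -0.19  0.7   2.08]
[[ 0.003 -0.059  0.998]
 [-0.002  0.998  0.059]
 [-1.    -0.002  0.003]]
```

View pics/s11.png

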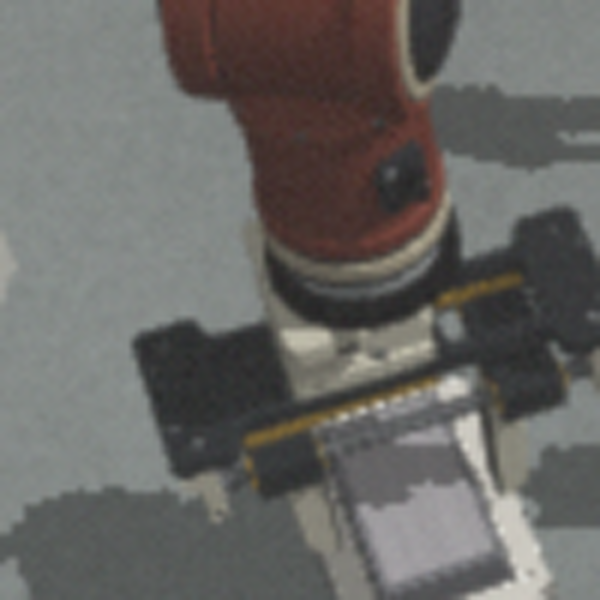

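View pics/w11.png

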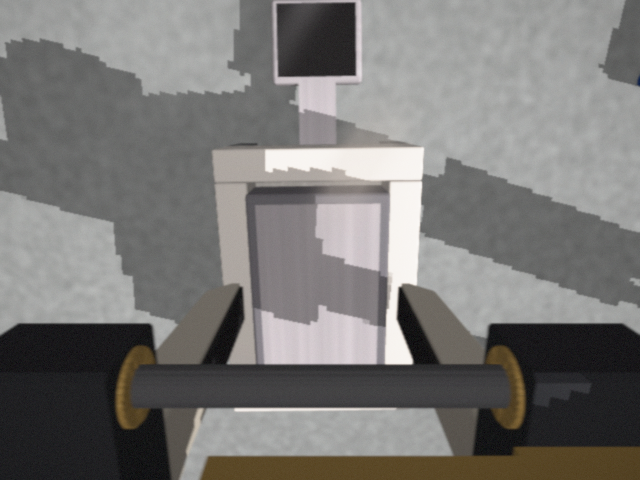

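move_arm(motion=[{"dx": 0.0, "dy": 0, "dz": 0, "rx": 0, "ry": 0, "rz": 0, "jaw": 0.5}, {"dx": 0.0, "dy": 0, "dz": 0, "rx": 0, "ry": 0, "rz": 0, "jaw": 1}, {"dx": 0.0, "dy": 0, "dz": 0, "rx": 0, "ry": 0, "rz": 0, "jaw": 1}, {"dx": 0.0, "dy": 0, "dz": 0, "rx": 0, "ry": 0, "rz": 0, "jaw": 1}, {"dx": 0.0, "dy": 0, "dz": 0, "rx": 0, "ry": 0, "rz": 0, "jaw": 1}], squeeze=35)

```text
time: 8.7
position: [0.5677, -0.1872, 0.0449]
ee_rot: [0.708, -0.022, 0.706, 0.02]
wrist_force: [-0.6, 0.2, 0.3]
opening: 0.0555
```

```bash
python3 look.py 12 190 180 100
```

```text
t 8.7 p [ 0.5677 -0.1872  0.0449] F [-0.61  0.22  0.27] op 0.0555 q [ 0.17  0.72  0.18  1.74 -0.19  0.7   2.08]
[[ 0.003 -0.059  0.998]
 [-0.002  0.998  0.059]
 [-1.    -0.002  0.003]]
```

View pics/s12.png

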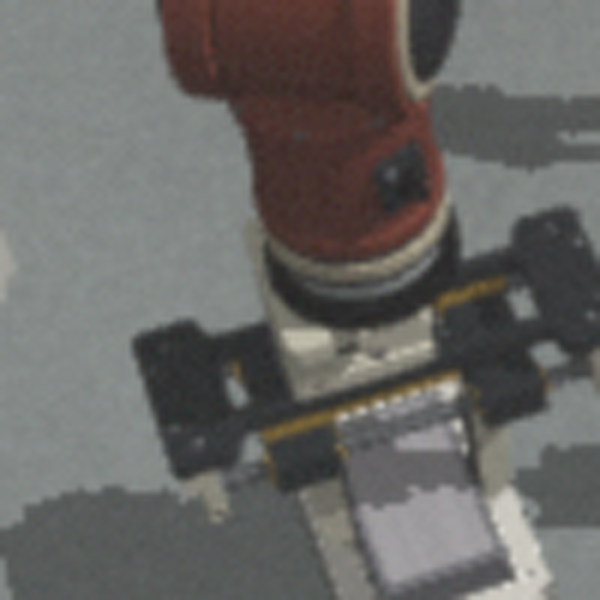

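View pics/w12.png

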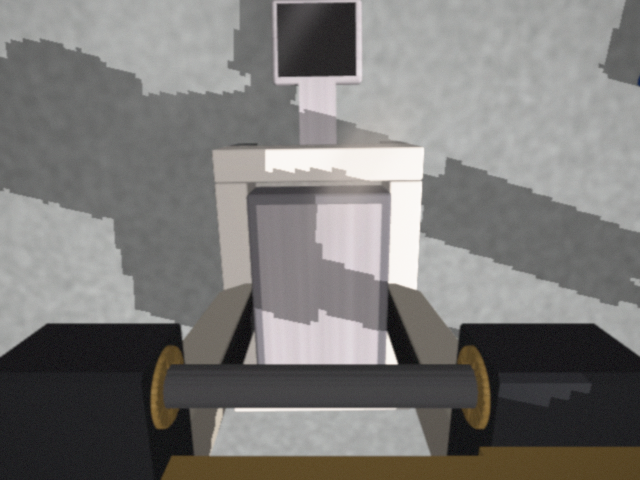

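The opening reads 55.5 mm, so the mirror is gripped, with the fingers on it at (250,290) and (388,290) in the wrist view. Lifting.

move_arm(motion=[{"dx": -0.01, "dy": 0, "dz": 0, "rx": 0, "ry": 0, "rz": 0, "jaw": 1}, {"dx": -0.025, "dy": 0, "dz": 0, "rx": 0, "ry": 0, "rz": 0, "jaw": 1}, {"dx": -0.045, "dy": 0, "dz": 0, "rx": 0, "ry": 0, "rz": 0, "jaw": 1}, {"dx": -0.065, "dy": 0, "dz": 0, "rx": 0, "ry": 0, "rz": 0, "jaw": 1}, {"dx": -0.085, "dy": 0, "dz": 0, "rx": 0, "ry": 0, "rz": 0, "jaw": 1}, {"dx": -0.105, "dy": 0, "dz": 0, "rx": 0, "ry": 0, "rz": 0, "jaw": 1}, {"dx": -0.105, "dy": 0, "dz": 0, "rx": 0, "ry": 0, "rz": 0, "jaw": 1}])

```text
time: 9.38
position: [0.5698, -0.1879, 0.1542]
ee_rot: [0.711, -0.022, 0.703, 0.019]
wrist_force: [1.0, 0.2, -1.9]
opening: 0.0556
```

```bash
python3 look.py 13 190 130 130
python3 - <<'E'
from bench import cams,arm
import cv2
f=cams.grab_frame("top");cv2.imwrite("pics/t13.png",cv2.resize(f["image"][190:320,340:470,::-1],None,fx=4.5,fy=4.5))
E
```

```text
t 9.38 p [ 0.5698 -0.1879  0.1542] F [ 1.01  0.2  -1.94] op 0.0556 q [ 0.14  0.58  0.22  1.64 -0.15  0.92  2.05]
[[ 0.011 -0.059  0.998]
 [-0.004  0.998  0.059]
 [-1.    -0.005  0.01 ]]
```

View pics/s13.png

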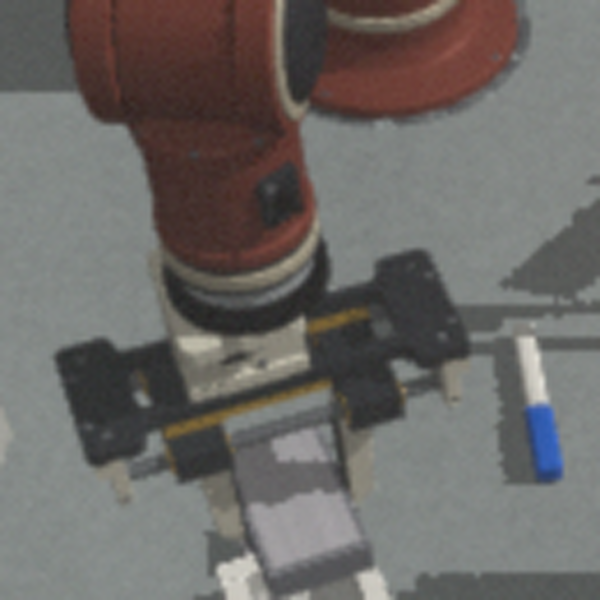

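View pics/w13.png

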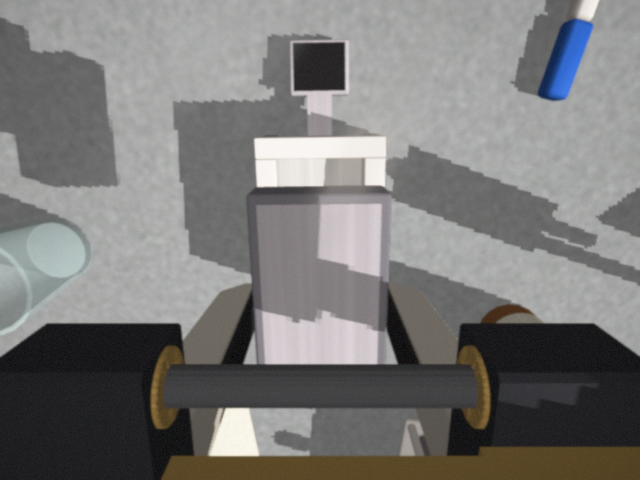

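Run:
```python
from bench import cams,arm
from h import *
import cv2
s=arm.observe();show(s);R=qR(s["ee_rot"]).as_matrix();p=s["position"]
f=cams.grab_frame("wrist")
cv2.imwrite("pics/w13c.png",cv2.resize(f["image"][170:370,230:410,::-1],None,fx=3,fy=3,interpolation=cv2.INTER_CUBIC))
for mz in(-.004,-.002,0,.002):
    print(mz,proj(f,[p+R@[-.0241-h,y,mz-.048] for h in(.011,-.011) for y in(-.028,.028)]).round(1).tolist())
```

```text
t 9.53 p [ 0.5664 -0.1865  0.1489] F [-0.22  0.29 -1.76] op 0.0556 q [ 0.15  0.58  0.22  1.65 -0.15  0.92  2.05]
[[ 0.001 -0.059  0.998]
 [-0.001  0.998  0.059]
 [-1.    -0.001  0.001]]
-0.004 [[244.9, 187.3], [391.1, 187.2], [253.8, 179.9], [382.6, 179.9]]
-0.002 [[245.1, 192.5], [390.8, 192.4], [254.0, 184.5], [382.4, 184.5]]
0 [[245.4, 197.6], [390.6, 197.6], [254.2, 189.1], [382.2, 189.1]]
0.002 [[245.6, 202.8], [390.4, 202.7], [254.4, 193.6], [382.0, 193.6]]
```

View pics/w13c.png

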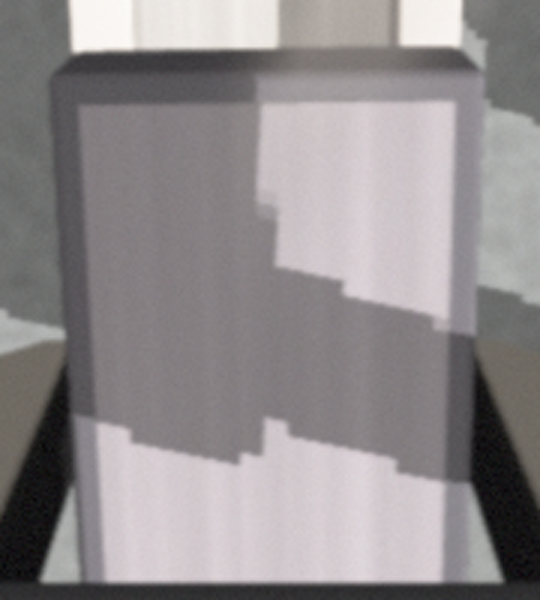

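Run:
```python
from bench import arm
from h import *
s=arm.observe()
plan(s,[.60,-.1,.31],down(-.1));plan(s,[.668,.188,.31],down(-.295))
```

```text
d [-0.1617  0.0841  0.0389] r [ 0.1594 -0.0002  0.0004]
d [-0.1618  0.3676  0.1239] r [ 3.544e-01 -2.000e-04  4.000e-04]
```

move_arm(motion=[{"dx": -0.035, "dy": 0, "dz": 0, "rx": 0, "ry": 0, "rz": 0, "jaw": 1}, {"dx": -0.075, "dy": 0, "dz": 0, "rx": 0, "ry": 0, "rz": 0, "jaw": 1}, {"dx": -0.115, "dy": 0, "dz": 0, "rx": 0, "ry": 0, "rz": 0, "jaw": 1}, {"dx": -0.15, "dy": 0.01, "dz": 0.005, "rx": 0, "ry": 0, "rz": 0, "jaw": 1}, {"dx": -0.162, "dy": 0.045, "dz": 0.02, "rx": 0.05, "ry": 0, "rz": 0, "jaw": 1}, {"dx": -0.162, "dy": 0.08, "dz": 0.03, "rx": 0.1, "ry": 0, "rz": 0, "jaw": 1}, {"dx": -0.162, "dy": 0.115, "dz": 0.04, "rx": 0.15, "ry": 0, "rz": 0, "jaw": 1}, {"dx": -0.162, "dy": 0.15, "dz": 0.055, "rx": 0.2, "ry": 0, "rz": 0, "jaw": 1}, {"dx": -0.162, "dy": 0.185, "dz": 0.07, "rx": 0.25, "ry": 0, "rz": 0, "jaw": 1}, {"dx": -0.162, "dy": 0.22, "dz": 0.08, "rx": 0.3, "ry": 0, "rz": 0, "jaw": 1}])

```text
time: 10.42
position: [0.6329, 0.0402, 0.3077]
ee_rot: [0.701, 0.085, 0.703, -0.086]
wrist_force: [0.3, -0.5, -2.0]
opening: 0.0556
```

Run:
```python
from bench import arm
from h import *
s=arm.observe();show(s)
plan(s,[.668,.188,.31],down(-.295))
```

```text
t 10.42 p [0.6329 0.0402 0.3077] F [ 0.28 -0.55 -2.03] op 0.0556 q [-0.26  0.53  0.29  1.28 -0.15  1.35  1.35]
[[-0.004  0.24   0.971]
 [-0.     0.971 -0.24 ]
 [-1.    -0.001 -0.004]]
d [-0.0025  0.1519 -0.0014] r [ 0.0522 -0.0036  0.0015]
```

move_arm(motion=[{"dx": -0.002, "dy": 0.04, "dz": 0, "rx": 0.05, "ry": 0, "rz": 0, "jaw": 1}, {"dx": -0.002, "dy": 0.08, "dz": 0, "rx": 0.052, "ry": -0.003, "rz": 0, "jaw": 1}, {"dx": -0.002, "dy": 0.12, "dz": 0, "rx": 0.052, "ry": -0.003, "rz": 0, "jaw": 1}, {"dx": -0.002, "dy": 0.152, "dz": 0, "rx": 0.052, "ry": -0.003, "rz": 0, "jaw": 1}, {"dx": -0.002, "dy": 0.152, "dz": 0, "rx": 0.052, "ry": -0.003, "rz": 0, "jaw": 1}, {"dx": -0.002, "dy": 0.152, "dz": 0, "rx": 0.052, "ry": -0.003, "rz": 0, "jaw": 1}])

```text
time: 10.92
position: [0.6682, 0.1912, 0.3057]
ee_rot: [0.697, 0.101, 0.702, -0.103]
wrist_force: [0.5, -0.5, -3.1]
opening: 0.0559
```

```bash
python3 look.py 14 330 80 160
```

```text
t 10.92 p [0.6682 0.1912 0.3057] F [ 0.5  -0.45 -3.11] op 0.0559 q [-0.44  0.65  0.28  1.07 -0.17  1.45  1.09]
[[-0.007  0.285  0.958]
 [-0.002  0.958 -0.285]
 [-1.    -0.004 -0.006]]
```

View pics/w14.png

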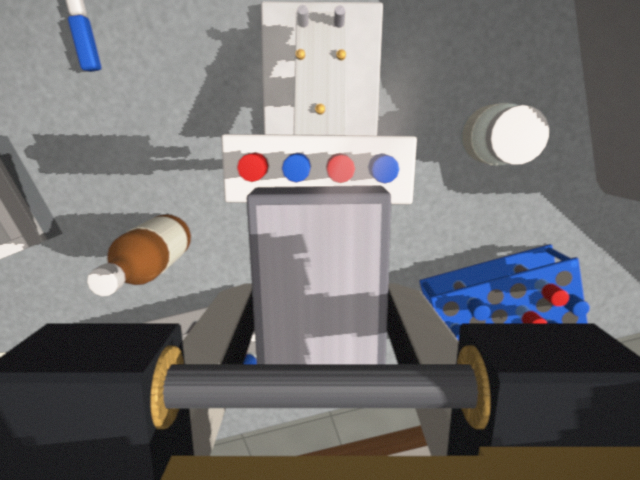

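View pics/s14.png

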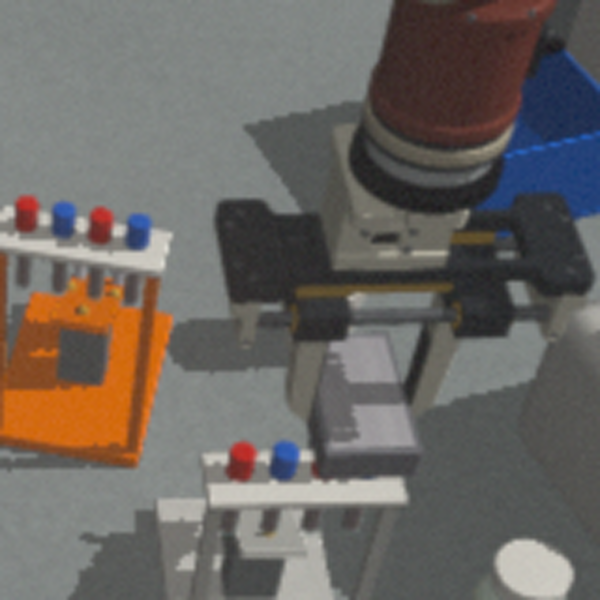

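Run:
```python
from bench import cams
import cv2
f=cams.grab_frame("wrist")
cv2.imwrite("pics/w14c.png",cv2.resize(f["image"][0:120,270:370,::-1],None,fx=5,fy=5,interpolation=cv2.INTER_CUBIC))
```

```text
(no output)
```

View pics/w14c.png

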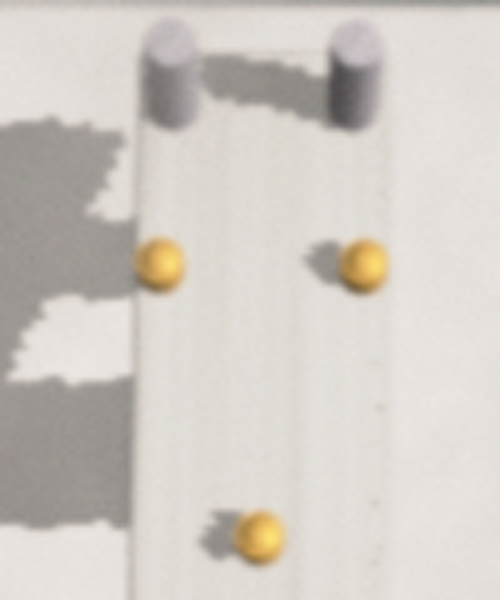

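Run:
```python
from bench import cams,arm
from h import *
f=cams.grab_frame("wrist")
uv=crop([(363,265),(160,265),(260,537),(357,42),(170,42)],270,0,5)
for zo in(0,-.0045):
    L=[cr(-.02,.019,zo),cr(-.02,-.019,zo),cr(.034,0,zo),cr(-.054,.017,.012),cr(-.054,-.017,.012)]
    p,r=fit(f,L,uv,[.553,.22,-.29]);print(p,r.round(2).tolist())
f=cams.grab_frame("top")
uv=crop([(211,260),(146,357),(225,382)],175,175,4.9)
L=[cr(.034,0,-.0045),cr(-.02,.019,-.0045),cr(-.02,-.019,-.0045)]
print(*fit(f,L,uv,[.6,.2,0]))
```

```text
[ 0.5519573   0.22326448 -0.30401398] [[0.21, -0.7], [-0.09, -0.95], [-0.01, -0.54], [-0.12, 1.61], [0.01, 1.39]]
[ 0.55052854  0.22372814 -0.3032888 ] [[-0.01, 0.44], [0.12, 0.22], [0.03, 0.05], [-0.11, -0.24], [-0.02, -0.44]]
[ 0.55143156  0.22404108 -0.2923885 ] [[ 0.05850555 -0.03881839]
 [-0.13152837  0.04707648]
 [ 0.07138359 -0.00823138]]
```

```bash
cat >> h.py <<'E'
V=[.551,.2238,-.303]; Mt=np.array([-.0235,.0003,-.0015])
def crot(): 
    Rv=Ro.from_euler('z',V[2]).as_matrix(); Rc=Rv@Ro.from_euler('y',-a).as_matrix(); return Rc
def tgt(x,y,z,M=None):
    Rc=crot(); C=planar(V,[cr(x,y,z)])[0]; R=np.c_[-Rc[:,2],Rc[:,1],Rc[:,0]]
    return C-R@Mt, R
def now(s):
    R=qR(s["ee_rot"]).as_matrix(); W=s["position"]+R@Mt; Rc=crot(); O=planar(V,[cr(0,0,0)])[0]
    print("mirror in cradle",(Rc.T@(W-O)).round(4),"rot err",Ro.from_matrix(Rc.T@R@np.array([[0,0,-1],[0,1,0],[1,0,0]],float)).as_rotvec().round(4))
E
python3 - <<'E'
from bench import arm
from h import *
s=arm.observe();show(s);now(s)
P,R=tgt(0.002,0,.15);print(P,R.round(3))
P2=P.copy();P2[2]=.31
plan(s,P2,R);plan(s,P,R)
E
```

```text
t 11.17 p [0.6695 0.1853 0.3094] F [-0.12  0.49 -2.48] op 0.0559 q [-0.43  0.64  0.28  1.07 -0.17  1.45  1.09]
[[-0.002  0.294  0.956]
 [-0.003  0.956 -0.294]
 [-1.    -0.003 -0.001]]
mirror in cradle [ 0.2094 -0.001   0.167 ] rot err [-0.0018  0.4207  0.0054]
[0.50472879 0.23795128 0.21193291] [[ 0.389  0.298  0.871]
 [-0.122  0.954 -0.272]
 [-0.913  0.     0.408]]
d [-0.0005  0.0019 -0.1729] r [ 0.0054 -0.4207  0.0018]
d [ 0.0975  0.0022 -0.1729] r [ 0.0054 -0.4207  0.0018]
```

move_arm(motion=[{"dx": 0, "dy": 0.002, "dz": -0.04, "rx": 0.005, "ry": -0.1, "rz": 0.002, "jaw": 1}, {"dx": 0, "dy": 0.002, "dz": -0.08, "rx": 0.005, "ry": -0.2, "rz": 0.002, "jaw": 1}, {"dx": 0, "dy": 0.002, "dz": -0.12, "rx": 0.005, "ry": -0.3, "rz": 0.002, "jaw": 1}, {"dx": 0, "dy": 0.002, "dz": -0.16, "rx": 0.005, "ry": -0.4, "rz": 0.002, "jaw": 1}, {"dx": 0, "dy": 0.002, "dz": -0.173, "rx": 0.005, "ry": -0.42, "rz": 0.002, "jaw": 1}, {"dx": 0, "dy": 0.002, "dz": -0.173, "rx": 0.005, "ry": -0.42, "rz": 0.002, "jaw": 1}, {"dx": 0.03, "dy": 0.002, "dz": -0.173, "rx": 0.005, "ry": -0.42, "rz": 0.002, "jaw": 1}, {"dx": 0.06, "dy": 0.002, "dz": -0.173, "rx": 0.005, "ry": -0.42, "rz": 0.002, "jaw": 1}, {"dx": 0.06, "dy": 0.002, "dz": -0.173, "rx": 0.005, "ry": -0.42, "rz": 0.002, "jaw": 1}])

```text
time: 11.92
position: [0.5007, 0.2347, 0.2446]
ee_rot: [0.827, 0.08, 0.542, -0.13]
wrist_force: [-2.0, -1.8, -3.0]
opening: 0.0557
```

```bash
python3 look.py 15 330 80 160;python3 - <<'E'
from bench import arm
from h import *
s=arm.observe();now(s)
for z in(.06,.03):plan(s,*tgt(.003,0,z))
E
```

```text
t 11.92 p [0.5007 0.2347 0.2446] F [-2.03 -1.78 -2.97] op 0.0557 q [-1.03  0.32  0.45  1.92  0.3   0.7   0.45]
[[ 0.379  0.301  0.875]
 [-0.128  0.954 -0.272]
 [-0.916 -0.009  0.4  ]]
mirror in cradle [ 0.018  -0.0013  0.1843] rot err [-0.0017  0.0011 -0.0012]
d [ 0.1243  0.0015 -0.0148] r [-0.0012 -0.0011  0.0017]
d [ 0.1543  0.0015 -0.0148] r [-0.0012 -0.0011  0.0017]
```

View pics/w15.png

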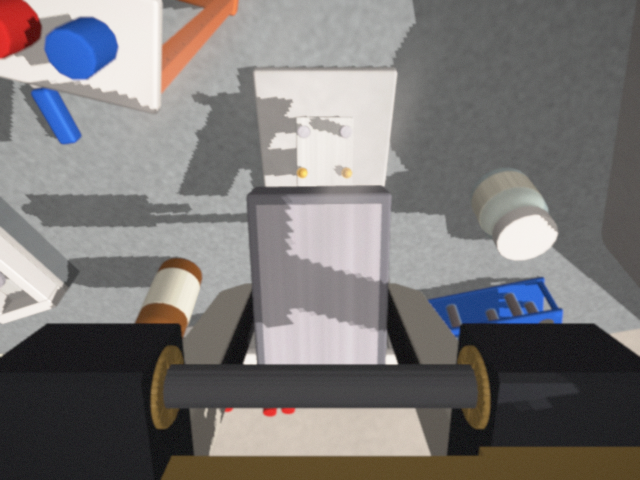

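View pics/s15.png

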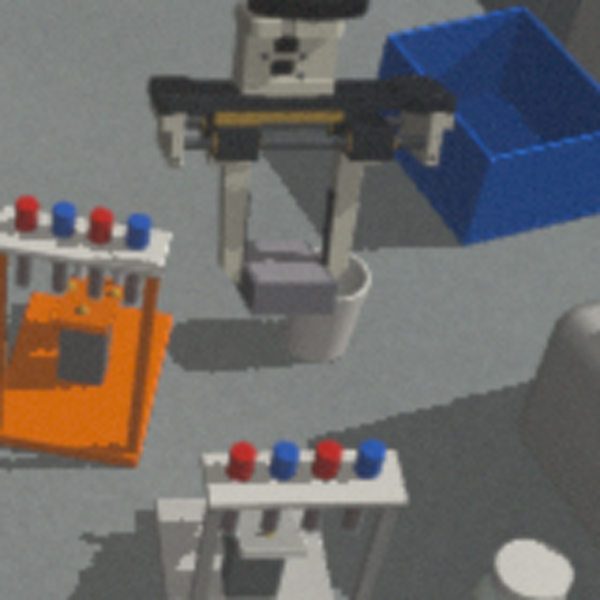

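Run:
```python
from bench import arm,cams
import cv2
from h import *
f=cams.grab_frame("wrist")
L=[cr(-.02,.019,-.0045),cr(-.02,-.019,-.0045),cr(-.054,.017,.012),cr(-.054,-.017,.012)]
print(proj(f,planar(V,L)).round(1));now(arm.observe())
cv2.imwrite("pics/w15c.png",cv2.resize(f["image"][100:200,270:370,::-1],None,fx=6,fy=6,interpolation=cv2.INTER_CUBIC))
```

```text
[[343.  168.1]
 [299.  168.1]
 [342.2 127.2]
 [299.8 127.3]]
mirror in cradle [ 0.0193 -0.0003  0.1852] rot err [ 0.001  -0.0008 -0.0022]
```

View pics/w15c.png

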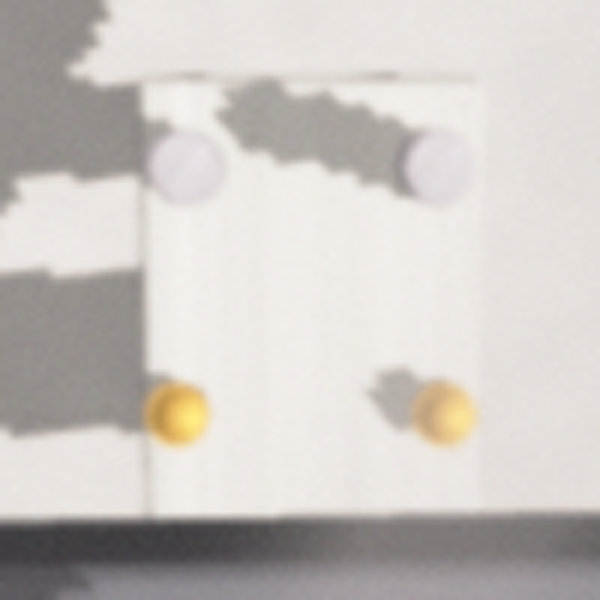

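Run:
```python
from bench import arm
from h import *
s=arm.observe();now(s)
for z in(.08,.03):plan(s,*tgt(.004,.0005,z))
```

```text
mirror in cradle [ 0.0193 -0.0003  0.1852] rot err [ 0.001  -0.0008 -0.0022]
d [ 0.1051  0.0006 -0.0154] r [-0.0022  0.0008 -0.001 ]
d [ 0.1551  0.0006 -0.0154] r [-0.0022  0.0008 -0.001 ]
```

move_arm(motion=[{"dx": 0.03, "dy": 0.0006, "dz": -0.015, "rx": -0.002, "ry": 0.001, "rz": -0.001, "jaw": 1}, {"dx": 0.065, "dy": 0.0006, "dz": -0.015, "rx": -0.002, "ry": 0.001, "rz": -0.001, "jaw": 1}, {"dx": 0.1, "dy": 0.0006, "dz": -0.015, "rx": -0.002, "ry": 0.001, "rz": -0.001, "jaw": 1}, {"dx": 0.125, "dy": 0.0006, "dz": -0.015, "rx": -0.002, "ry": 0.001, "rz": -0.001, "jaw": 1}, {"dx": 0.14, "dy": 0.0006, "dz": -0.015, "rx": -0.002, "ry": 0.001, "rz": -0.001, "jaw": 1}, {"dx": 0.14, "dy": 0.0006, "dz": -0.015, "rx": -0.002, "ry": 0.001, "rz": -0.001, "jaw": 1}])

```text
time: 12.57
position: [0.5495, 0.2236, 0.1163]
ee_rot: [0.829, 0.082, 0.538, -0.128]
wrist_force: [0.0, 0.3, -1.2]
opening: 0.0556
```

```bash
python3 look.py 16 330 130 120;python3 - <<'E'
from bench import arm,cams
import cv2
from h import *
s=arm.observe();now(s)
plan(s,*tgt(.003,.0005,.016));plan(s,*tgt(.003,.0005,.012))
f=cams.grab_frame("wrist")
L=[cr(-.054,.017,.012),cr(-.054,-.017,.012)]
print(proj(f,planar(V,L)).round(1))
cv2.imwrite("pics/w16c.png",cv2.resize(f["image"][110:220,240:400,::-1],None,fx=5,fy=5,interpolation=cv2.INTER_CUBIC))
E
```

```text
t 12.57 p [0.5495 0.2236 0.1163] F [ 0.04  0.32 -1.21] op 0.0556 q [-0.9   0.56  0.43  2.    0.28  0.36  0.45]
[[ 0.389  0.301  0.871]
 [-0.124  0.954 -0.274]
 [-0.913 -0.002  0.408]]
mirror in cradle [0.0065 0.0013 0.046 ] rot err [ 0.0016 -0.002  -0.0017]
d [ 0.03   -0.0009 -0.0036] r [-0.0017  0.002  -0.0016]
d [ 0.034  -0.0009 -0.0036] r [-0.0017  0.002  -0.0016]
[[351.  152.3]
 [280.6 152.5]]
```

View pics/w16c.png

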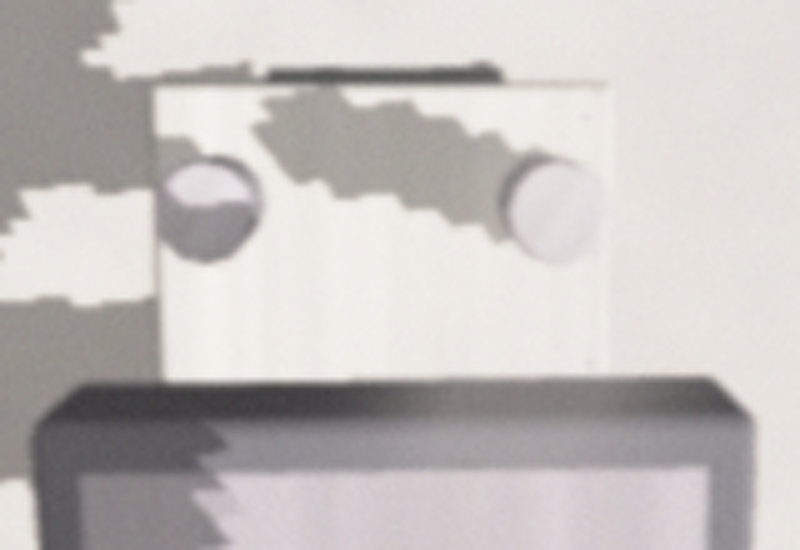

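View pics/s16.png

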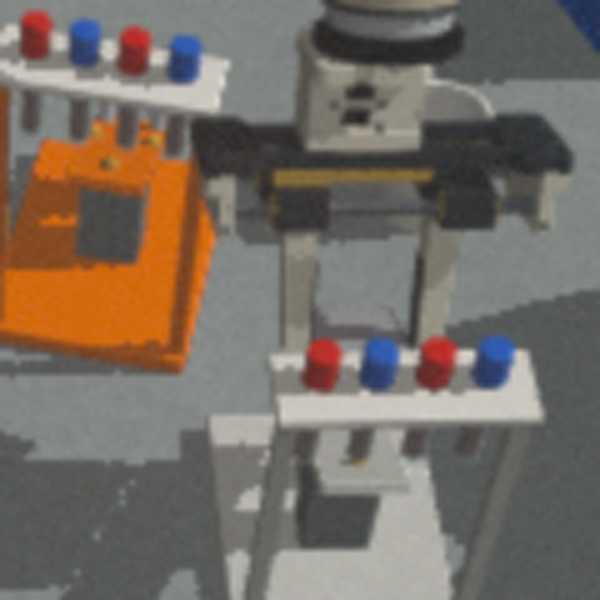

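move_arm(motion=[{"dx": 0.01, "dy": -0.0009, "dz": -0.0035, "rx": -0.002, "ry": 0.002, "rz": -0.0015, "jaw": 1}, {"dx": 0.02, "dy": -0.0009, "dz": -0.0035, "rx": -0.002, "ry": 0.002, "rz": -0.0015, "jaw": 1}, {"dx": 0.028, "dy": -0.0009, "dz": -0.0035, "rx": -0.002, "ry": 0.002, "rz": -0.0015, "jaw": 1}, {"dx": 0.028, "dy": -0.0009, "dz": -0.0035, "rx": -0.002, "ry": 0.002, "rz": -0.0015, "jaw": 1}, {"dx": 0.028, "dy": -0.0009, "dz": -0.0035, "rx": -0.002, "ry": 0.002, "rz": -0.0015, "jaw": 1}])

```text
time: 13.13
position: [0.5569, 0.2223, 0.0917]
ee_rot: [0.829, 0.082, 0.538, -0.126]
wrist_force: [-0.8, 0.5, -1.8]
opening: 0.0553
```

```bash
python3 look.py 17 330 130 120;python3 - <<'E'
from bench import arm,cams
import cv2
from h import *
s=arm.observe();now(s)
plan(s,*tgt(.003,.0005,.012))
f=cams.grab_frame("wrist")
print(proj(f,planar(V,[cr(-.054,.017,.012),cr(-.054,-.017,.012)])).round(1))
cv2.imwrite("pics/w17c.png",cv2.resize(f["image"][110:220,240:400,::-1],None,fx=5,fy=5,interpolation=cv2.INTER_CUBIC))
E
```

```text
t 13.13 p [0.5569 0.2223 0.0917] F [-0.77  0.5  -1.78] op 0.0553 q [-0.88  0.61  0.42  2.01  0.28  0.3   0.45]
[[ 0.389  0.298  0.872]
 [-0.121  0.955 -0.272]
 [-0.913 -0.     0.408]]
mirror in cradle [0.0031 0.001  0.0185] rot err [ 0.0014 -0.0004  0.0006]
d [ 0.0065 -0.0006 -0.0001] r [ 0.0006  0.0004 -0.0014]
[[356.8 164.9]
 [276.  164.9]]
```

View pics/w17c.png

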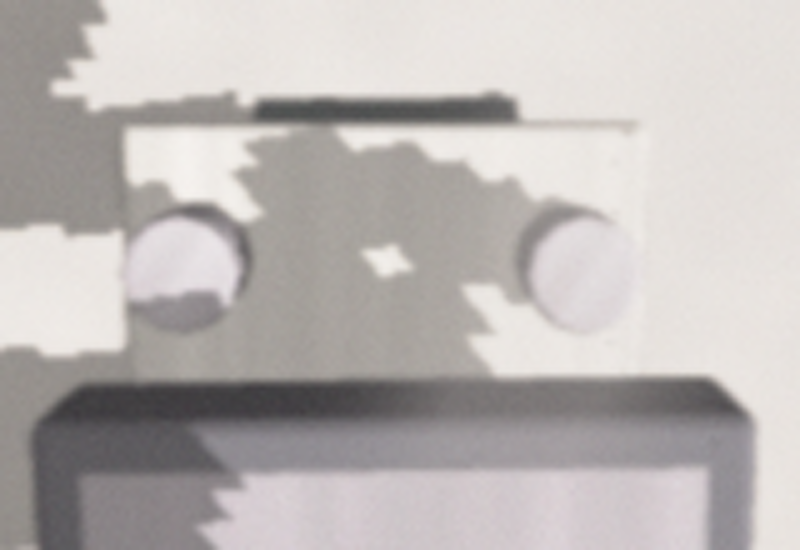

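move_arm(motion=[{"dx": 0.002, "dy": -0.0005, "dz": 0, "rx": 0, "ry": 0, "rz": -0.001, "jaw": 1}, {"dx": 0.004, "dy": -0.0005, "dz": 0, "rx": 0, "ry": 0, "rz": -0.001, "jaw": 1}, {"dx": 0.005, "dy": -0.0005, "dz": 0, "rx": 0, "ry": 0, "rz": -0.001, "jaw": 1}, {"dx": 0.005, "dy": -0.0005, "dz": 0, "rx": 0, "ry": 0, "rz": -0.001, "jaw": 1}])

```text
time: 13.62
position: [0.559, 0.2216, 0.0877]
ee_rot: [0.83, 0.082, 0.538, -0.126]
wrist_force: [-0.0, -1.0, -3.3]
opening: 0.056
```

Run:
```python
from bench import arm
from h import *
s=arm.observe();show(s);now(s)
```

```text
t 13.62 p [0.559  0.2216 0.0877] F [-0.03 -0.97 -3.29] op 0.056 q [-0.88  0.62  0.42  2.01  0.28  0.29  0.45]
[[ 0.39   0.298  0.871]
 [-0.121  0.955 -0.272]
 [-0.913  0.     0.408]]
mirror in cradle [0.0031 0.0006 0.0135] rot err [ 0.0005 -0.0004  0.0006]
```

move_arm(motion=[{"dx": 0.0015, "dy": 0, "dz": 0, "rx": 0, "ry": 0, "rz": 0, "jaw": 1}, {"dx": 0.0015, "dy": 0, "dz": 0, "rx": 0, "ry": 0, "rz": 0, "jaw": 1}])

```text
time: 13.78
position: [0.5595, 0.2213, 0.0861]
ee_rot: [0.829, 0.082, 0.538, -0.126]
wrist_force: [0.3, 0.0, -2.3]
opening: 0.0552
```

move_arm(motion=[{"dx": 0.0015, "dy": 0, "dz": 0, "rx": 0, "ry": 0, "rz": 0, "jaw": 1}, {"dx": 0.0015, "dy": 0, "dz": 0, "rx": 0, "ry": 0, "rz": 0, "jaw": 1}])

```text
time: 13.95
position: [0.5602, 0.2213, 0.085]
ee_rot: [0.83, 0.082, 0.538, -0.126]
wrist_force: [-1.2, 0.8, -0.2]
opening: 0.0557
```

move_arm(motion=[{"dx": 0.001, "dy": 0, "dz": 0, "rx": 0, "ry": 0, "rz": 0, "jaw": 1}, {"dx": 0.001, "dy": 0, "dz": 0, "rx": 0, "ry": 0, "rz": 0, "jaw": 1}])

```text
time: 14.12
position: [0.5603, 0.2213, 0.0848]
ee_rot: [0.83, 0.082, 0.538, -0.126]
wrist_force: [-5.0, -0.4, 5.9]
opening: 0.0558
```

Run:
```python
from bench import arm
from h import *
s=arm.observe();show(s);now(s);print(s["torque"])
```

```text
t 14.12 p [0.5603 0.2213 0.0848] F [-4.99 -0.42  5.91] op 0.0558 q [-0.87  0.62  0.42  2.01  0.28  0.28  0.45]
[[ 0.39   0.298  0.872]
 [-0.121  0.955 -0.272]
 [-0.913  0.     0.408]]
mirror in cradle [0.0031 0.0006 0.0103] rot err [ 0.0007 -0.0003  0.0004]
[-0.02861555  0.93091028 -0.10980544]
```

Contact with the points is felt at about 10 N. Now easing off and sliding down to the pins.

move_arm(motion=[{"dx": -0.0008, "dy": 0, "dz": -0.001, "rx": 0, "ry": 0, "rz": 0, "jaw": 1}, {"dx": -0.0008, "dy": 0, "dz": -0.002, "rx": 0, "ry": 0, "rz": 0, "jaw": 1}, {"dx": -0.0008, "dy": 0, "dz": -0.003, "rx": 0, "ry": 0, "rz": 0, "jaw": 1}, {"dx": -0.0008, "dy": 0, "dz": -0.003, "rx": 0, "ry": 0, "rz": 0, "jaw": 1}])

```text
time: 14.45
position: [0.5569, 0.2222, 0.0839]
ee_rot: [0.829, 0.082, 0.538, -0.126]
wrist_force: [-0.4, -0.3, -2.8]
opening: 0.0553
```

Run:
```python
from bench import arm,cams
from h import *
import cv2
s=arm.observe();show(s);now(s);print(s["torque"],crot().T@s["wrist_force"])
f=cams.grab_frame("wrist")
cv2.imwrite("pics/w18c.png",cv2.resize(f["image"][110:220,240:400,::-1],None,fx=5,fy=5,interpolation=cv2.INTER_CUBIC))
```

```text
t 14.45 p [0.5569 0.2222 0.0839] F [-0.37 -0.27 -2.79] op 0.0553 q [-0.88  0.62  0.42  2.02  0.28  0.28  0.45]
[[ 0.389  0.297  0.872]
 [-0.121  0.955 -0.272]
 [-0.913 -0.     0.407]]
mirror in cradle [-0.0004  0.0005  0.0108] rot err [0.0002 0.0003 0.0009]
[ 0.20486602  0.65031443 -0.01572741] [-1.39088204 -0.37427337 -2.43874908]
```

View pics/w18c.png

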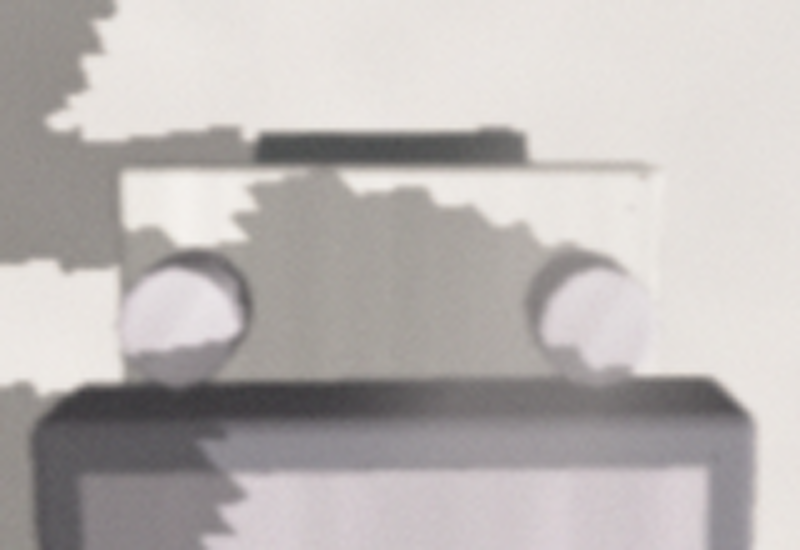

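move_arm(motion=[{"dx": 0, "dy": 0, "dz": -0.0007, "rx": 0, "ry": 0, "rz": 0, "jaw": 1}, {"dx": 0, "dy": 0, "dz": -0.0015, "rx": 0, "ry": 0, "rz": 0, "jaw": 1}, {"dx": 0, "dy": 0, "dz": -0.0015, "rx": 0, "ry": 0, "rz": 0, "jaw": 1}])

```text
time: 14.75
position: [0.5566, 0.2222, 0.0837]
ee_rot: [0.83, 0.082, 0.537, -0.126]
wrist_force: [2.5, -0.3, -1.9]
opening: 0.0555
```

```bash
cat > st.py <<'E'
from bench import arm
from h import *
s=arm.observe();show(s);now(s);print("F cradle",(crot().T@s["wrist_force"]).round(2))
E
python3 st.py
```

```text
t 14.75 p [0.5566 0.2222 0.0837] F [ 2.52 -0.27 -1.94] op 0.0555 q [-0.88  0.62  0.42  2.02  0.28  0.28  0.45]
[[ 0.39   0.298  0.871]
 [-0.122  0.955 -0.272]
 [-0.913  0.     0.409]]
mirror in cradle [-0.0008  0.0005  0.0108] rot err [ 0.0004 -0.0012  0.0002]
F cradle [ 1.48  0.49 -2.79]
```

move_arm(motion=[{"dx": 0.0006, "dy": 0, "dz": 0, "rx": 0, "ry": 0, "rz": 0, "jaw": 1}, {"dx": 0.0008, "dy": 0, "dz": 0, "rx": 0, "ry": 0, "rz": 0, "jaw": 1}, {"dx": 0.0008, "dy": 0, "dz": 0, "rx": 0, "ry": 0, "rz": 0, "jaw": 1}], squeeze=12)

```text
time: 15.0
position: [0.5569, 0.2222, 0.0834]
ee_rot: [0.83, 0.082, 0.537, -0.126]
wrist_force: [-3.2, -0.5, 3.3]
opening: 0.0558
```

```bash
python3 st.py
```

```text
t 15.0 p [0.5569 0.2222 0.0834] F [-3.16 -0.54  3.35] op 0.0558 q [-0.88  0.62  0.42  2.02  0.28  0.28  0.45]
[[ 0.391  0.298  0.871]
 [-0.121  0.955 -0.272]
 [-0.913  0.001  0.409]]
mirror in cradle [-0.0007  0.0005  0.0104] rot err [ 0.0007 -0.0013  0.0001]
F cradle [-1.24 -1.46  4.22]
```

move_arm(motion=[{"dx": 0, "dy": 0, "dz": 0, "rx": 0, "ry": 0, "rz": 0, "jaw": 0.38}, {"dx": 0, "dy": 0, "dz": 0, "rx": 0, "ry": 0, "rz": 0, "jaw": 0.35}, {"dx": 0, "dy": 0, "dz": 0, "rx": 0, "ry": 0, "rz": 0, "jaw": 0.3}, {"dx": 0, "dy": 0, "dz": 0, "rx": 0, "ry": 0, "rz": 0, "jaw": 0.2}, {"dx": 0, "dy": 0, "dz": 0, "rx": 0, "ry": 0, "rz": 0, "jaw": 0.2}])

```text
time: 15.42
position: [0.5569, 0.2223, 0.0833]
ee_rot: [0.83, 0.082, 0.537, -0.126]
wrist_force: [-0.6, 0.6, -0.6]
opening: 0.0727
```

```bash
python3 st.py; python3 look.py 19 330 130 120
```

```text
t 15.42 p [0.5569 0.2223 0.0833] F [-0.6   0.6  -0.61] op 0.0727 q [-0.88  0.62  0.42  2.02  0.28  0.28  0.45]
[[ 0.391  0.298  0.871]
 [-0.121  0.955 -0.272]
 [-0.913  0.001  0.409]]
mirror in cradle [-0.0007  0.0006  0.0103] rot err [ 0.0007 -0.0013  0.0001]
F cradle [-0.93  0.4  -0.25]
t 15.42 p [0.5569 0.2223 0.0833] F [-0.6   0.6  -0.61] op 0.0727 q [-0.88  0.62  0.42  2.02  0.28  0.28  0.45]
[[ 0.391  0.298  0.871]
 [-0.121  0.955 -0.272]
 [-0.913  0.001  0.409]]
```

View pics/w19.png

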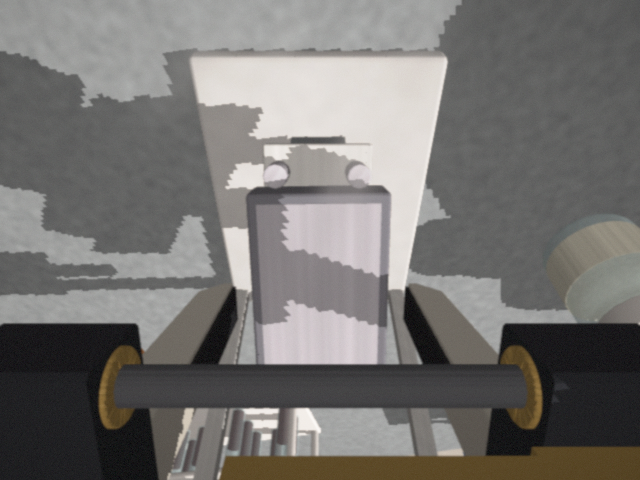

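The wrist view shows the mirror seated against the pins at (277,175) and (358,175), with the fingers clear on both sides. Retracting along the tool axis.

move_arm(motion=[{"dx": -0.01, "dy": 0, "dz": 0, "rx": 0, "ry": 0, "rz": 0, "jaw": 0.15}, {"dx": -0.03, "dy": 0, "dz": 0, "rx": 0, "ry": 0, "rz": 0, "jaw": 0.1}, {"dx": -0.06, "dy": 0, "dz": 0, "rx": 0, "ry": 0, "rz": 0, "jaw": 0.1}, {"dx": -0.1, "dy": 0, "dz": 0, "rx": 0, "ry": 0, "rz": 0, "jaw": 0.1}, {"dx": -0.13, "dy": 0, "dz": 0, "rx": 0, "ry": 0, "rz": 0, "jaw": 0.1}, {"dx": -0.15, "dy": 0, "dz": 0, "rx": 0, "ry": 0, "rz": 0, "jaw": 0.1}, {"dx": -0.15, "dy": 0, "dz": 0, "rx": 0, "ry": 0, "rz": 0, "jaw": 0.1}, {"dx": -0.15, "dy": 0, "dz": 0, "rx": 0, "ry": 0, "rz": 0, "jaw": 0.1}])

```text
time: 16.18
position: [0.4982, 0.2411, 0.2215]
ee_rot: [0.83, 0.083, 0.537, -0.125]
wrist_force: [-0.1, 0.0, -0.8]
opening: 0.0838
```

```bash
python3 st.py; python3 look.py 20 330 130 120
python3 - <<'E'
from bench import cams
import cv2
f=cams.grab_frame("top");cv2.imwrite("pics/t20.png",f["image"][:,:,::-1])
E
```

```text
t 16.18 p [0.4982 0.2411 0.2215] F [-0.09  0.02 -0.82] op 0.0838 q [-1.06  0.35  0.47  1.96  0.3   0.62  0.42]
[[ 0.392  0.297  0.871]
 [-0.119  0.955 -0.272]
 [-0.912  0.003  0.41 ]]
mirror in cradle [-0.0007  0.001   0.1616] rot err [ 0.0038 -0.002  -0.0001]
F cradle [-0.42 -0.01 -0.71]
t 16.18 p [0.4982 0.2411 0.2215] F [-0.09  0.02 -0.82] op 0.0838 q [-1.06  0.35  0.47  1.96  0.3   0.62  0.42]
[[ 0.392  0.297  0.871]
 [-0.119  0.955 -0.272]
 [-0.912  0.003  0.41 ]]
```

View pics/w20.png

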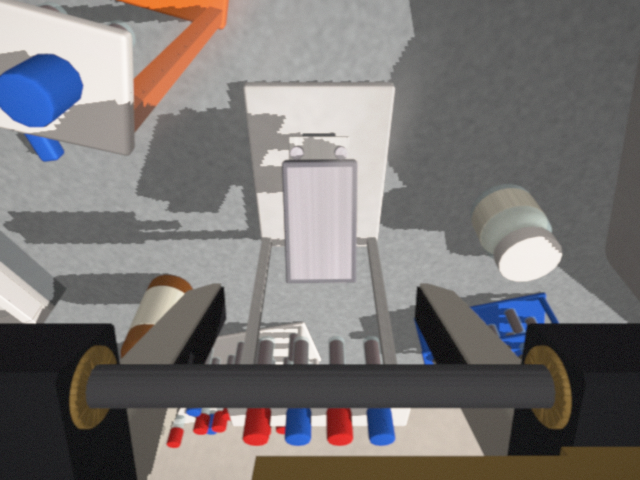

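View pics/t20.png

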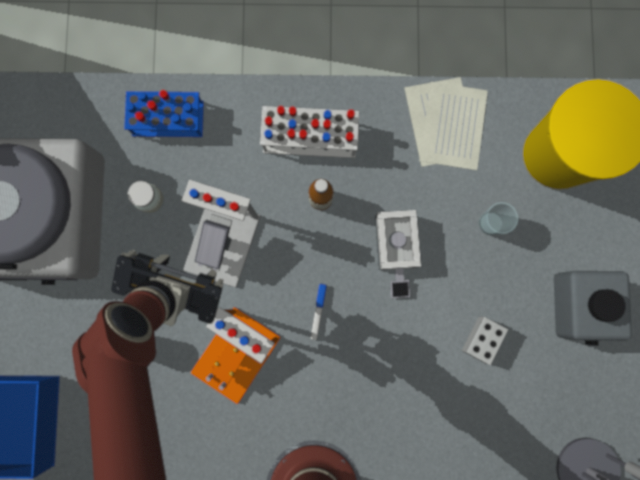

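View pics/s20.png

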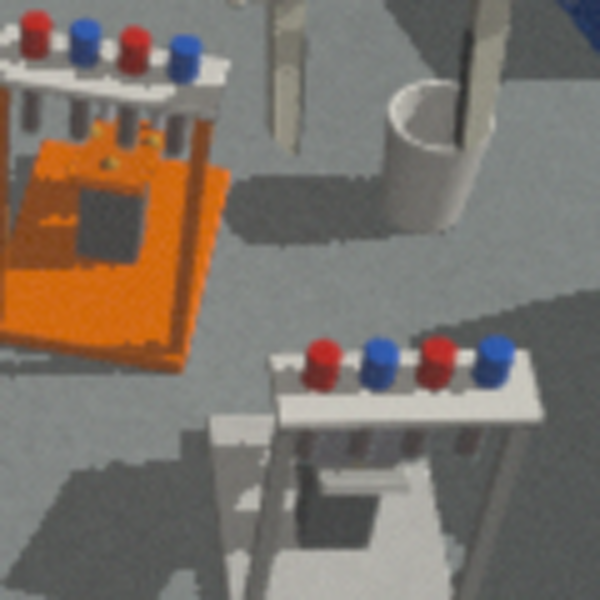

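Run:
```python
from bench import cams
import cv2
from h import *
f=cams.grab_frame("wrist")
L=[cr(-.001+x,y,.022) for x,y in((-.048,-.028),(-.048,.028),(.048,.028),(.048,-.028))]
q=proj(f,planar(V,L));print(q.round(1),((q-[270,130]+.5)*3.6-.5).round(0))
im=cv2.resize(f["image"][130:295,270:375,::-1],None,fx=3.6,fy=3.6,interpolation=cv2.INTER_CUBIC)
cv2.imwrite("pics/w20c.png",im)
```

```text
[[282.  161.8]
 [358.2 161.7]
 [355.2 283.7]
 [285.1 283.7]] [[ 45. 116.]
 [319. 116.]
 [308. 555.]
 [ 56. 555.]]
```

View pics/w20c.png

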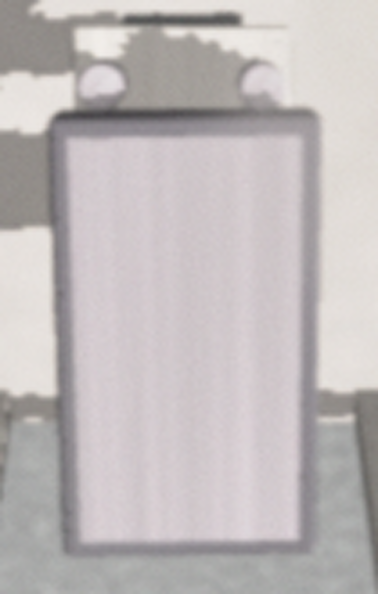

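Run:
```python
from bench import arm
print(arm.observe()["joint_vel"].round(4)); print(arm.sign_off())
```

```text
[ 0.003   0.0042  0.0001 -0.0021  0.0014 -0.0024  0.0011]
the job is handed in; nothing more can be done
None
```

I pressed the lever down to its stop, gripped the raised mirror and lifted it out. I laid it face up in the white viewer's cradle, slid it gently onto both stop pins, released it and backed off. The job was handed in after about 16 s of the 58 s; no verdict was given.

**Last checks**
- **Position:** in the wrist view the mirror's corners were within about 2 px of a perfectly seated mirror, roughly 1–1.5 mm off towards +y with no visible tilt. The last pose estimate before release was x −0.7, y +0.5, z 10.4 mm in the cradle, with tilt below 0.002 rad.
- **Contact with the brass points:** this was felt only as a total push of about 7–10 N on the cradle, not point by point. I infer all three points bear from the parallel seating.
- **Surroundings:** in the final top view the bottles, racks and orange look-alike look unmoved, and the gripper touches nothing.

**What disagreed:** the reported TCP lies about 22–25 mm beyond the real fingertips. The lever was touched only when the reading stood at about 16 mm instead of 42 mm, and the camera views agreed. I allowed for this offset in the grasp and the placing. The first move call was refused for missing row keys and moved nothing. At its stop the lever push read 39 N at the wrist.

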